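# Take the pile of hand-unit parts apart and load each into its own station

### The arm

A 6-joint arm with a two-finger parallel gripper is mounted at the origin on a cart in front of the work surface, level with it; the furniture and walls round the work are solid. World frame = base frame: x ahead of the robot, y to its left, z up, the work surface at z = 0. Lengths are in m, angles in rad, forces in N, time in s.
With the tool pointing down it reaches from about 0.35 to 0.975 m from the base axis. Payload 4.9 kg.
Tool frame: the origin (TCP) lies at the very end of the fingers, on their centre line; the grasp point (between the pads) lies 19 mm behind it; z points along the fingers, x is the direction in which the jaws open and shut, and the axes are right-handed (so a half turn about z gives the same grasp; the last joint's range is limited). The gripper opens to 85 mm and grips with 20 to 120 N. Pads are 22 mm wide; open, the fingers measure 114 mm over their backs; the gripper's body (76 mm by 85 mm) begins 54 mm behind the grasp point. The pads swing forward as they close: fully open they stand 13 mm farther back than shut.
Start: joints at [0.651, 0.053, 1.613, -0, 1.476, -0.119], TCP at [0.449, 0.435, 0.231] pointing down, gripper open.
Joint ranges: [-3.01, 3.01], [-1.01, 2.22], [0.06, 2.58], [-1.02, 4.17], [0.09, 2.62], [-3.14, 3.14]. Speed limits (rad/s): [2.57, 2.57, 3.14, 3.14, 3.14, 3.14].

### API

Orientations are given as a unit quaternion [w, x, y, z].
In Python, from plant import * gives the robot as it stands.
- The arm moves only by the shell command python3 -m inch 'ROWS'. ROWS is text: rows parted by semicolons, each of 7 numbers parted by spaces: the shift along the tool's x, y, z in m, then the turn, a rotation vector about the tool's x, y, z in rad, then the closure, from 0 (fully open) to 1 (shut). A call has 1 to 10 rows; each row shifts and turns the commanded pose from where the row before left it, along the tool's axes as they then stand; what a row does not reach is not made up. A row lasts 1/12 s, in which the tool goes at most 41.7 mm and 7.16 degrees, less where a joint would pass 70% of its speed; a pose out of reach is approached as far as the arm can. A call with a gripper value outside its range is refused whole. The fingers move at their own pace and stop on an object; the grip force is fixed at half the most. Time passes only in rows, so rows that do not move let the fingers close. It gives the time, the measured TCP pose, the force and the opening at its end, in the units of the state.
- state(): the state, without advancing time (a new reading comes with each control period).
- grab_frame(name): name is "scene" or "top" or "wrist"; returns the picture (480x640x3 uint8, blue, green, red); there is no depth.
- camera_info(name): a dict with "vertical_fov" (degrees; the focal length in pixels is half the picture's height over the tangent of half this angle, whatever the lens; pixels are square), "cx", "cy" (the principal point, pixels), "origin" and "rotation" of the camera in the world. Camera axes: x right, y down, z forward; pixel columns grow to the right and rows downward; lengths in m; the calibration is good to about 2 mm. A picture is of the moment at which its call begins: read the wrist's pose just before it. camera_info takes no time and is no camera call; for the wrist camera it gives the pose at the moment of the call.
- job_done(): hands the job in, once; it reports no verdict.
The state is a dict: "time": time; "joint_pos": joint angles; "joint_vel": joint speeds; "joint_efforts": joint torques, N m; "tool_pos": TCP position; "tool_rot": TCP orientation; "contact_force": force on the tool from outside, world axes, zero at the start; "ft_torque": the same for the moment, N m; "gripper_width": opening from 0.0 (shut) to 1.0 (fully open).
Only numpy, scipy, OpenCV 4.12 (cv2) and the standard library are available. Lean on these libraries where they do the work, as an engineer would, in place of code of your own. Each camera call takes 0.05 s, during which the arm holds its last target.

### The job

The parts of a dismantled hand unit lie in a pile on the grey block. Take the pile apart and load each part into its own station: the pale green key cap goes in the cream tub, the blue battery pack flat in the black charging cradle with its leads towards the green terminal block, the short circuit board flat on its supports between the pins of the white nest and the long circuit board flat on its supports between the pins of the yellow nest. Set the boards and the pack down rather than dropping them, do not push the multimeter or the loupe about, and let go of everything.

Things in the scene. Friction and masses are not known exactly. Their poses are not given: they have to be found in the camera images.
- key_cap: pale sage-green round push-button cap, 24 mm wide (27 mm at its flange), 9 mm high, 12 g, on top of the pile (underside about 43 mm above the desk). Origin: centre of its underside.
- blue_pack: flat blue battery pack, body 50 x 34 x 9 mm, 60 g, with thin leads at one end; below the cap, lying across the short board. Origin: on the underside, 7 mm inside the lead end: the body spans x -43 to +7 mm (middle x = -18), y +-17 mm; +x points out along the leads, which reach x = +43 mm and catch on nothing. Grip across the 34 mm.
- short_board: shorter green circuit board, 70 x 45 mm, 30 g, below the pack, lying across the long board. 2 mm thick; a 20 x 30 mm area of parts in its middle rises to 8.5 mm and carries the pack. Origin: centre of underside, y along its length. Grip across the 45 mm near the middle, fingertips 2 to 4 mm below its underside: only 6.5 mm are free above the long board.
- long_board: longer green circuit board, 82 x 48 mm, 30 g, lowest in the pile. 2 mm thick; a 20 x 30 mm area of parts in its middle rises to 8.5 mm and carries the short board. Origin: centre of underside, y along its length. It lies 17 mm above the desk on a fixed grey block with a black top, 34 mm wide and 74 mm long, so each long side overhangs 7 mm. Grip across the 48 mm near the middle.
- long_nest: Yellow test nest, fixed: plate 82 x 125 x 4 mm, two black support bars, eight black cone-topped pins (8 mm thick, 23 mm high; at y=+-50, x=+-14 and x=+-33, y=+-33). Origin: centre of underside, y along length. Its board lies on the bars, board origin 14 mm above nest origin, y along y or reversed, 5 mm play to pins. Fingers fit between the pins at mid-length.
- short_nest: White plastic test nest, fixed: plate 79 x 113 x 4 mm, two black support bars, eight blue cone-topped pins (8 mm thick, 23 mm high; at y=+-44, x=+-12.5 and x=+-31.5, y=+-27). Origin: centre of underside, y along length. Its board lies on the bars, board origin 14 mm above nest origin, y along y or reversed, 5 mm play to pins. Fingers fit between the pins at mid-length.
- cradle: Black charging cradle, fixed: base 102 x 66 x 6 mm, two ribs, eight grey cone-topped pins (8 mm thick, 23 mm high; at x=-40 and 4, y=+-26; x=-52, y=+-10; x=16, y=+-13) and a green terminal block at the +x end. Origin: on the underside, 14 mm below the place of the pack's origin; the pack lies on the ribs, its x (leads) along cradle x, 5 mm play to the pins.
- cream_tub: round open cream small-parts tub, loose, 150 g, 58 mm wide at the rim, about 46 mm inside at the bottom, 31 mm high, floor 2 mm thick. Origin: centre of its underside. Too narrow for most fingers: let the cap go just above the rim and it falls in.
- multimeter: bystander: dark multimeter, 142 x 75 x 45 mm, lying on its back. Origin: centre of its underside, x along its length.
- loupe: bystander: black eye loupe on its wide end, 40 mm wide, 32 mm high. Origin: centre of its underside.

How it is judged:
By the outcome, as a careful person would: the job done as asked, in the order asked, and still so for the second after the job is handed in, with the robot touching nothing.
It also fails if it takes over 99 s, if anything falls off the work surface, if the arm or the gripper's body presses on something with over 40 N, if the wrist force passes 120 N, or if a joint passes its speed limit or range.

## Working session

There is one attempt and no reset: what is moved stays moved. The work goes in short steps, Python scripts to look and compute and a shell command to move; the robot and the scene stay as the last step left them, time stands still between calls to the robot, and variables do not carry over. Pictures are saved under pics/ and viewed, and the job is handed in when it is done.

```bash
mkdir -p pics; ls; python3 - <<'E'
from plant import *
import cv2
s=state()
print({k:(v if not hasattr(v,'tolist') else v.tolist()) for k,v in s.items()})
for n in("scene","top","wrist"):
    print(n,camera_info(n)); cv2.imwrite(f"pics/{n}0.png",grab_frame(n))
E
```

```text
pics
{'time': 0.0, 'joint_pos': [0.6510091276725317, 0.05334353637972765, 1.614271328007384, -1.2468342901589117e-05, 1.4759775439849112, -0.11902241924662536], 'joint_vel': [0.0011783722128611467, -0.00035205431596213994, -2.684035782531851e-05, 0.0013742894923226357, -0.0018528796290707599, -0.0003708277827554865], 'joint_efforts': [0.0008446694846497849, -39.36721444129944, -37.01756000518799, 2.7871717520611128e-05, 0.0071440296596847475, -7.455381592080812e-06], 'tool_pos': [0.4482057588924878, 0.4347157337048393, 0.23008480679321563], 'tool_rot': [0.0002688228799030088, 0.9267918213846033, 0.3755741205429844, -0.0009630821524936647], 'contact_force': [0.1363319707740495, 0.5917758291383101, 0.5532540447649341], 'ft_torque': [0.018357955603934214, 0.01928945573667717, 0.037343870905865474], 'gripper_width': 0.996679615014289}
scene {'vertical_fov': 42.587727171621864, 'cx': 319.8826767844332, 'cy': 244.86659958213443, 'origin': array([ 0.08448841, -1.04314043,  0.77457892]), 'rotation': array([-0.4518106 ,  0.85824895, -0.21280254,  0.11828358])}
top {'vertical_fov': 42.70794114593833, 'cx': 322.6306194858305, 'cy': 235.948568290791, 'origin': array([ 0.34534867, -0.12837728,  1.11250014]), 'rotation': array([ 0.07195787, -0.69401563,  0.7127105 , -0.07216727])}
wrist {'vertical_fov': 69.53863820344543, 'cx': 320.25114664350264, 'cy': 238.3411148385749, 'origin': array([0.39452734, 0.48992873, 0.37251127]), 'rotation': array([0.13838452, 0.91637964, 0.37157421, 0.05505167])}
```

View pics/scene0.png

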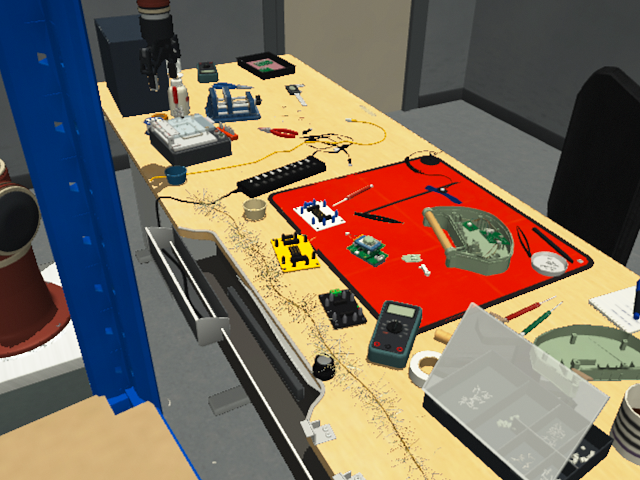

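View pics/top0.png

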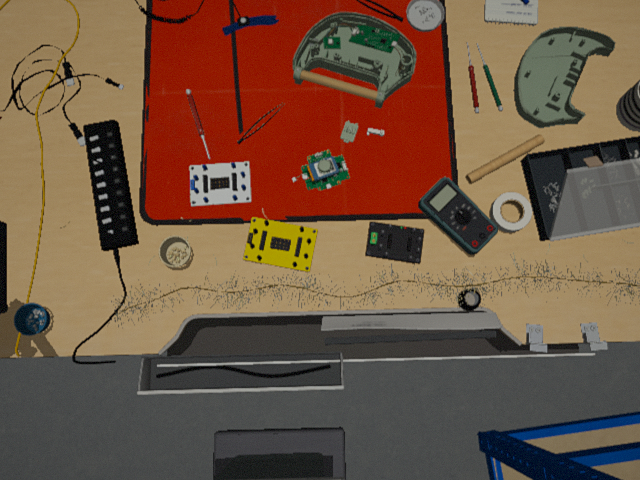

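View pics/wrist0.png

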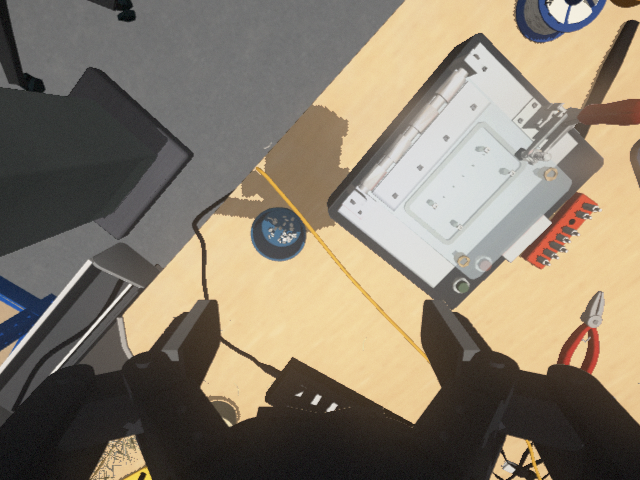

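```bash
cat > h.py <<'E'
import numpy as np, cv2
from scipy.spatial.transform import Rotation as R
def rot(q): return R.from_quat([q[1],q[2],q[3],q[0]])
def cam(ci):
    f=240/np.tan(np.radians(ci['vertical_fov']/2)); return f,ci['cx'],ci['cy'],np.array(ci['origin']),rot(ci['rotation']).as_matrix()
def p2w(ci,u,v,z):
    f,cx,cy,o,M=cam(ci); d=M@np.array([(u-cx)/f,(v-cy)/f,1]); return o+d*(z-o[2])/d[2]
def w2p(ci,P):
    f,cx,cy,o,M=cam(ci); c=(np.atleast_2d(P)-o)@M; return np.c_[cx+f*c[:,0]/c[:,2],cy+f*c[:,1]/c[:,2]]
def crop(img,x0,y0,x1,y1,s,name):
    c=cv2.resize(img[y0:y1,x0:x1],None,fx=s,fy=s,interpolation=cv2.INTER_CUBIC)
    for x in range((x0+9)//10*10,x1,10):
        cv2.line(c,((x-x0)*s,0),((x-x0)*s,5 if x%50 else 14),(0,255,255),1)
        if x%20==0: cv2.putText(c,str(x),((x-x0)*s+2,14),0,.35,(255,255,0),1)
    for y in range((y0+9)//10*10,y1,10):
        cv2.line(c,(0,(y-y0)*s),(5,(y-y0)*s),(0,255,255),1)
        if y%20==0: cv2.putText(c,str(y),(8,(y-y0)*s+4),0,.35,(255,255,0),1)
    cv2.imwrite(name,c)
E
python3 - <<'E'
from h import *
t=cv2.imread('pics/top0.png')
crop(t,180,145,260,215,8,'pics/t_sn.png')
crop(t,238,205,328,280,8,'pics/t_ln.png')
crop(t,355,210,435,270,8,'pics/t_cr.png')
crop(t,285,140,365,200,9,'pics/t_pile.png')
crop(t,155,230,200,275,10,'pics/t_tub.png')
E
```

```text
(no output)
```

View pics/t_sn.png

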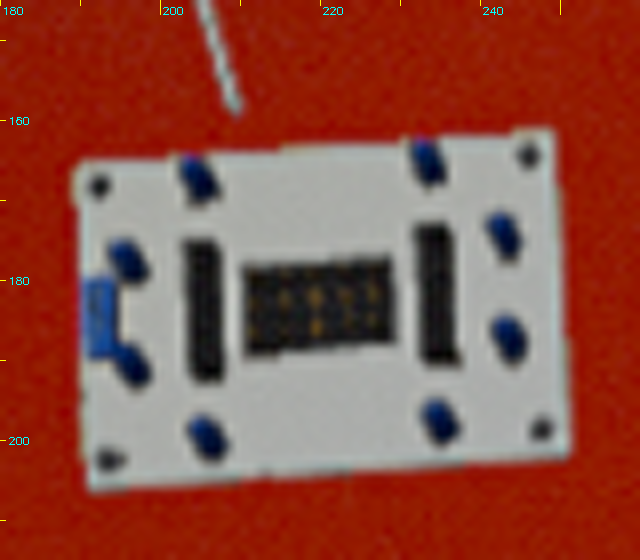

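View pics/t_ln.png

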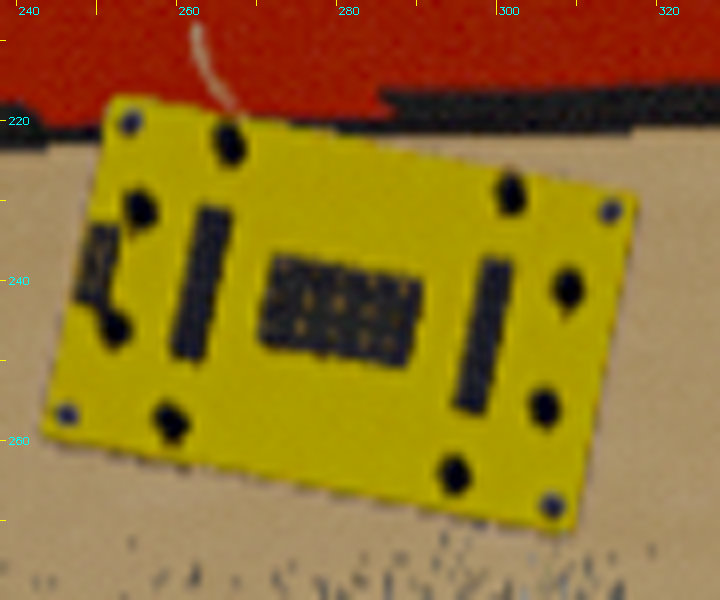

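View pics/t_cr.png

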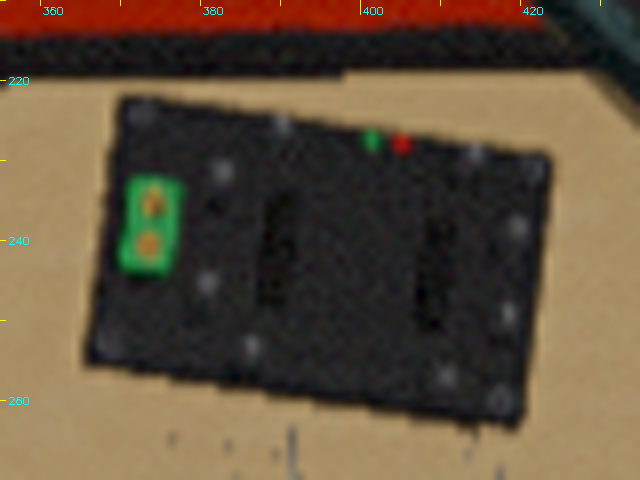

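View pics/t_pile.png

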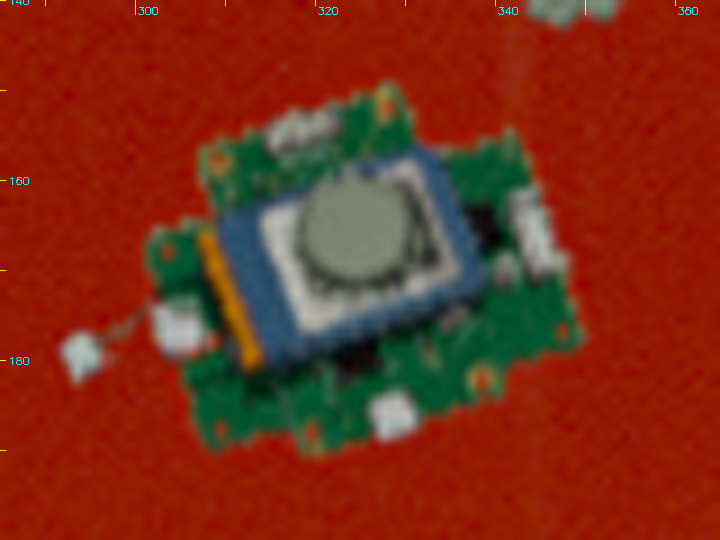

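View pics/t_tub.png

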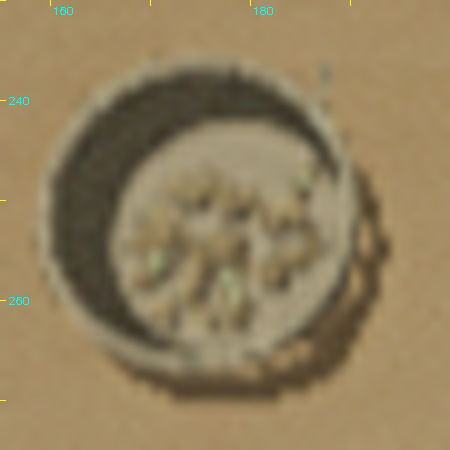

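```bash
cat > fit0.py <<'E'
from h import *
from scipy.optimize import least_squares
import pickle
from plant import camera_info
ci=camera_info('top')
def fit(ci,pts,px,z,free=False):
    pts=np.array(pts,float); px=np.array(px,float)
    if pts.shape[1]==2: pts=np.c_[pts,np.full(len(pts),z)]
    best=None
    for a0 in np.arange(-3,3.2,.5):
        c0=p2w(ci,*px.mean(0),0)
        def f(p):
            c,s=np.cos(p[2]),np.sin(p[2])
            W=np.c_[p[0]+c*pts[:,0]-s*pts[:,1],p[1]+s*pts[:,0]+c*pts[:,1],pts[:,2]]
            return (w2p(ci,W)-px).ravel()
        r=least_squares(f,[c0[0],c0[1],a0],x_scale=[.1,.1,1])
        if best is None or r.cost<best.cost: best=r
    return best.x, best.fun.reshape(-1,2)
E
python3 - <<'E'
from fit0 import *
np.set_printoptions(precision=4,suppress=True)
print(p2w(ci,320,240,0), rot(ci['rotation']).as_matrix())
def show(n,x,r): print(n,x[:2],np.degrees(x[2]),'res',np.abs(r).max(),r.tolist() if 0 else '')
def rect(l,w,cx=0): return np.array([[cx-l/2,-w/2],[cx+l/2,-w/2],[cx+l/2,w/2],[cx-l/2,w/2]])/1000
# measure edges
for n,z,P in [('sn',.004,[(190,165.3),(249.1,161.3),(251.4,201.9),(191.3,206.4)]),('ln',.004,[(252,217),(317.6,229.4),(309.9,271.5),(243.4,259.5)]),('cr',.006,[(369.8,221.9),(424,229.4),(420,263.5),(366,255.4)]),
 ('pack',.043,[(314.1,180.9),(307.2,165.8),(333,156.7),(339.1,170)]),
 ('short',.0275,[(285+x/9,140+y/9) for x,y in[(205,150),(390,85),(497,395),(320,455)]]),
 ('long',.019,[(285+x/9,140+y/9) for x,y in[(150,235),(515,130),(583,340),(215,450)]])]:
    W=np.array([p2w(ci,*p,z)[:2] for p in P]); e=np.roll(W,-1,0)-W
    print(n,W.mean(0),'edges',np.linalg.norm(e,axis=1)*1000,'ang',np.degrees(np.arctan2(e[:,1],e[:,0])))
# pins short nest
pp=[(x/8+180,y/8+145) for x,y in[(196,170),(428,155),(503,232),(509,338),(440,422),(208,438),(133,365),(127,258)]]
W=[(-12.5,44),(12.5,44)]
E
```

```text
[ 0.5682 -0.1267  0.    ] [[-0.0263 -0.9789  0.2027]
 [-0.9997  0.0263 -0.003 ]
 [-0.0024 -0.2027 -0.9792]]
sn [0.6804 0.0574] edges [111.8231  79.6156 112.1634  80.3541] ang [ -87.4935 -177.0269   92.8849    2.7279]
ln [ 0.5615 -0.0542] edges [124.0968  79.735  123.8111  81.1293] ang [-102.4832  168.4504   78.1598  -11.3584]
cr [ 0.5587 -0.2641] edges [100.7229  64.3159  99.3594  63.3437] ang [-99.6401 170.0701  79.7948  -8.6966]
pack [ 0.6924 -0.1363] edges [31.3149 50.1764 27.6857 49.8866] ang [  22.3294  -71.2645 -158.0711  112.886 ]
short [ 0.6941 -0.1379] edges [40.6578 70.0337 38.2819 69.3902] ang [ -71.281  -163.445   107.8299   18.5011]
long [ 0.6929 -0.1405] edges [79.0523 47.4964 79.3127 48.1583] ang [ -74.7741 -164.7151  105.7037   14.9776]
```

```bash
cat > go.py <<'E'
# usage: go.py x y z yaw_deg : how far to go in present tool axes (turn first, then shift in turned axes)
import sys
from h import *
from plant import state
np.set_printoptions(precision=4,suppress=True)
def cur():
    s=state(); M=rot(s['tool_rot']).as_matrix(); p=np.array(s['tool_pos'])
    return s,p,M
def report(x,y,z,yaw):
    s,p,M=cur(); yw=np.degrees(np.arctan2(M[1,0],M[0,0]))
    d=(yaw-yw+180)%360-180
    Mt=np.array([[np.cos(np.radians(yaw)),np.sin(np.radians(yaw)),0],[np.sin(np.radians(yaw)),-np.cos(np.radians(yaw)),0],[0,0,-1]])
    D=np.array([x,y,z])-p
    print('t',round(s['time'],2),'pos',p.round(4),'yaw',round(yw,2),'grip',round(s['gripper_width'],3),'F',np.array(s['contact_force']).round(1),'q1,q6',round(s['joint_pos'][0],2),round(s['joint_pos'][5],2))
    print('turn rv (tool)',R.from_matrix(M.T@Mt).as_rotvec().round(4),'tilt err',np.degrees(np.arccos(-M[2,2])).round(2),'| dyaw',round(d,1),'| shift in NEW tool axes',(Mt.T@D).round(4),'| in PRESENT',(M.T@D).round(4))
if __name__=='__main__': report(*map(float,sys.argv[1:5]))
E
python3 - <<'E'
from go import *
from fit0 import *
from plant import *
print('tub',p2w(ci,175.1,251.8,.031))
print('cap',p2w(ci,285+354/9,140+229/9,.052))
s,p,M=cur(); w=camera_info('wrist')
o=np.array(w['origin']); C=rot(w['rotation']).as_matrix()
print('cam in tool',M.T@(o-p),'axis in tool',M.T@C[:,2], 'x in tool',M.T@C[:,0])
# wanted tcp z .2: ground hit at z=.03
h=M.T@(p2w(w,320,240,p[2]-.17)-p); print(h)
E
python3 go.py .69 -.14 .23 21
```

```text
tub [0.5474 0.1332 0.031 ]
cap [ 0.6949 -0.1381  0.052 ]
cam in tool [-0.0004 -0.077  -0.1423] axis in tool [-0.0001  0.2947  0.9556] x in tool [ 1.     -0.0001  0.0001]
[-0.0007  0.0209  0.17  ]
t 0.15 pos [0.4483 0.4348 0.2303] yaw 44.12 grip 1.0 F [-0.3 -0.1 -0.3] q1,q6 0.65 -0.12
turn rv (tool) [0.0001 0.0016 0.4035] tilt err 0.09 | dyaw -23.1 | shift in NEW tool axes [0.0197 0.6232 0.0003] | in PRESENT [-0.2266  0.5809  0.0006]
```

```bash
python3 -m inch '0 0 0 0 0 0.1 0;0 0 0 0 0 0.1 0;0 0 0 0 0 0.1 0;0 0 0 0 0 0.1 0;0 0.04 0 0 0 0 0;0 0.04 0 0 0 0 0;0 0.04 0 0 0 0 0;0 0.04 0 0 0 0 0;0 0.04 0 0 0 0 0;0 0.04 0 0 0 0 0'; python3 -m inch '0 0.04 0 0 0 0 0;0 0.04 0 0 0 0 0;0 0.04 0 0 0 0 0;0 0.04 0 0 0 0 0;0 0.04 0 0 0 0 0;0 0.04 0 0 0 0 0;0 0.04 0 0 0 0 0;0.012 0.04 0.015 0 0 0 0;0.012 0.04 0.015 0 0 0 0;0 0.02 0 0 0 0 0'; python3 go.py .695 -.138 .2 21
```

```text
time: 0.98
tool_pos: [0.5356, 0.2095, 0.231]
tool_rot: [-0.0, 0.983, 0.184, -0.0]
contact_force: [0.4, -0.8, 0.5]
gripper_width: 0.999
time: 1.82
tool_pos: [0.6922, -0.1334, 0.1983]
tool_rot: [-0.001, 0.983, 0.183, -0.002]
contact_force: [-0.7, -0.1, 0.4]
gripper_width: 1.0
t 1.82 pos [ 0.6922 -0.1334  0.1983] yaw 21.07 grip 1.0 F [-0.7 -0.1  0.4] q1,q6 -0.3 -0.66
turn rv (tool) [-0.0026  0.0044  0.0012] tilt err 0.29 | dyaw -0.1 | shift in NEW tool axes [ 0.001   0.0053 -0.0017] | in PRESENT [ 0.001   0.0053 -0.0017]
```

```bash
python3 - <<'E'
from h import *
from plant import *
import json
w=camera_info('wrist'); im=grab_frame('wrist'); cv2.imwrite('pics/w1.png',im)
json.dump({k:np.array(v).tolist() for k,v in w.items()},open('w1.json','w'))
E
```

```text
(no output)
```

View pics/w1.png

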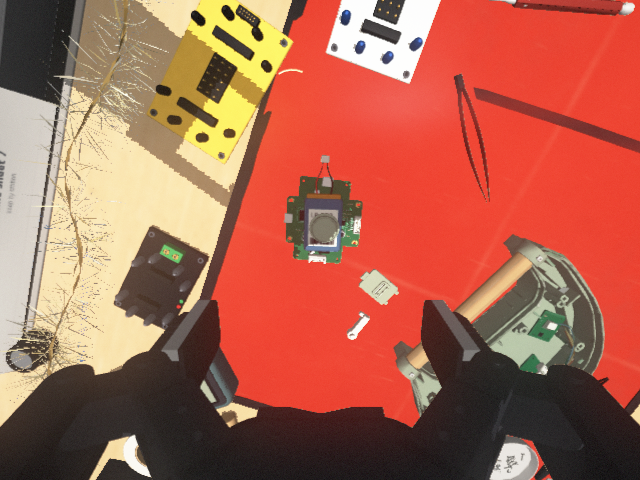

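```bash
python3 - <<'E'
from h import *
im=cv2.imread('pics/w1.png'); crop(im,275,150,375,270,5,'pics/w1a.png'); crop(im,110,215,220,330,5,'pics/w1b.png')
E
```

```text
(no output)
```

View pics/w1a.png

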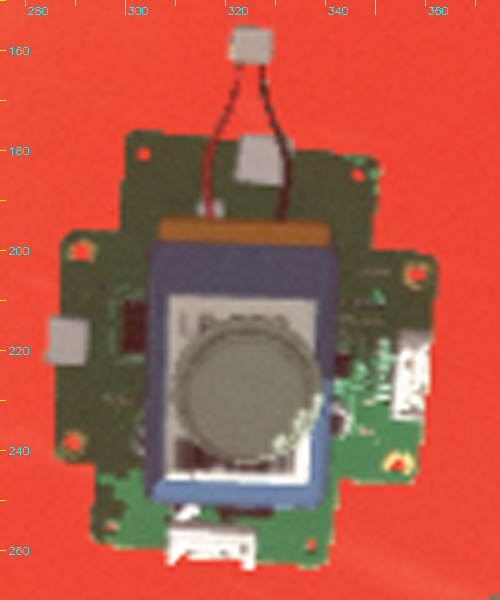

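View pics/w1b.png

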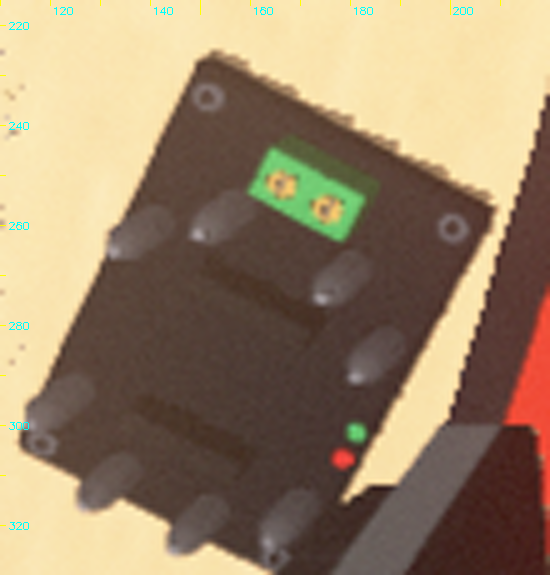

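```bash
python3 - <<'E'
from h import *; import json
w=json.load(open('w1.json')); np.set_printoptions(precision=4,suppress=True)
o=lambda L:[(275+x/5,150+y/5) for x,y in L]
print('cap',p2w(w,275+248/5,150+388/5,.052))
for n,z,P in [('pack',.043,o([(159,222),(330,222),(325,505),(147,500)])),('short',.0275,o([(61,232),(437,258),(414,484),(56,461)])),('long',.019,o([(125,132),(380,160),(328,568),(93,538)])),
 ('cradle',.006,[(110+x/5,215+y/5) for x,y in[(208,55),(495,208),(275,572),(22,445)]])]:
    W=np.array([p2w(w,*p,z)[:2] for p in P]); e=np.roll(W,-1,0)-W
    print(n,W.mean(0),'edges',np.linalg.norm(e,axis=1)*1000,'ang',np.degrees(np.arctan2(e[:,1],e[:,0])))
E
```

```text
cap [ 0.6948 -0.1347  0.052 ]
pack [ 0.693  -0.1336] edges [29.6577 51.8963 32.4358 51.0372] ang [  21.1215  -68.9251 -160.5327  107.9689]
short [ 0.6945 -0.1364] edges [69.0561 43.7882 68.3904 43.9987] ang [  17.1286  -72.6323 -162.7016  108.234 ]
long [ 0.693  -0.1384] edges [47.4773 81.338  47.084  80.1368] ang [  14.8847  -74.7433 -166.5817  105.5545]
cradle [ 0.5584 -0.2628] edges [ 63.6316 102.6352  59.3578 101.7831] ang [  -9.7127 -102.4717  169.5775   79.9146]
```

```bash
python3 -m inch '0 0 0.03 0 0 0 0.5;0 0 0.03 0 0 0 0.5;0 0 0.02 0 0 0 0.5;0 0 0 0 0 0 0.5;0 0 0 0 0 0 0.5'; python3 go.py .695 -.136 .0455 20
```

```text
time: 2.28
tool_pos: [0.6909, -0.1297, 0.1213]
tool_rot: [-0.001, 0.983, 0.184, -0.002]
contact_force: [-0.1, -0.5, 0.4]
gripper_width: 0.497
t 2.28 pos [ 0.6909 -0.1297  0.1213] yaw 21.21 grip 0.497 F [-0.1 -0.5  0.4] q1,q6 -0.29 -0.66
turn rv (tool) [-0.0023  0.003   0.0211] tilt err 0.22 | dyaw -1.2 | shift in NEW tool axes [0.0017 0.0073 0.0758] | in PRESENT [0.0018 0.0075 0.0758]
```

```bash
python3 -m inch '0.0015 0.007 0.03 0 0 0.02 0.5;0 0 0 0 0 0 0.5;0 0 0 0 0 0 0.5'; python3 go.py .695 -.136 .0455 20; cat > snap.py <<'E'
import sys,json
from h import *
from plant import *
n=sys.argv[1]; c=sys.argv[2]
w=camera_info(c); im=grab_frame(c); cv2.imwrite(f'pics/{n}.png',im)
json.dump({k:np.array(v).tolist() for k,v in w.items()},open(n+'.json','w'))
if len(sys.argv)>3:
    a=list(map(int,sys.argv[3:8])); crop(im,*a,f'pics/{n}c.png')
E
python3 snap.py w2 wrist
```

```text
time: 2.53
tool_pos: [0.6958, -0.1361, 0.0935]
tool_rot: [-0.0, 0.985, 0.174, -0.0]
contact_force: [-0.5, 0.4, 0.2]
gripper_width: 0.5
t 2.53 pos [ 0.6958 -0.1361  0.0935] yaw 20.07 grip 0.5 F [-0.5  0.4  0.2] q1,q6 -0.3 -0.65
turn rv (tool) [-0.0007  0.0008  0.0012] tilt err 0.06 | dyaw -0.1 | shift in NEW tool axes [-0.0007 -0.0004  0.048 ] | in PRESENT [-0.0007 -0.0004  0.048 ]
```

View pics/w2.png

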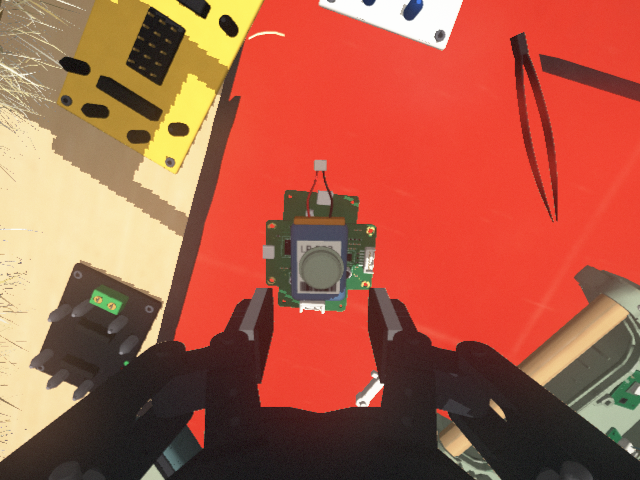

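```bash
python3 - <<'E'
from h import *
im=cv2.imread('pics/w2.png'); crop(im,255,155,385,315,5,'pics/w2a.png')
E
```

```text
(no output)
```

View pics/w2a.png

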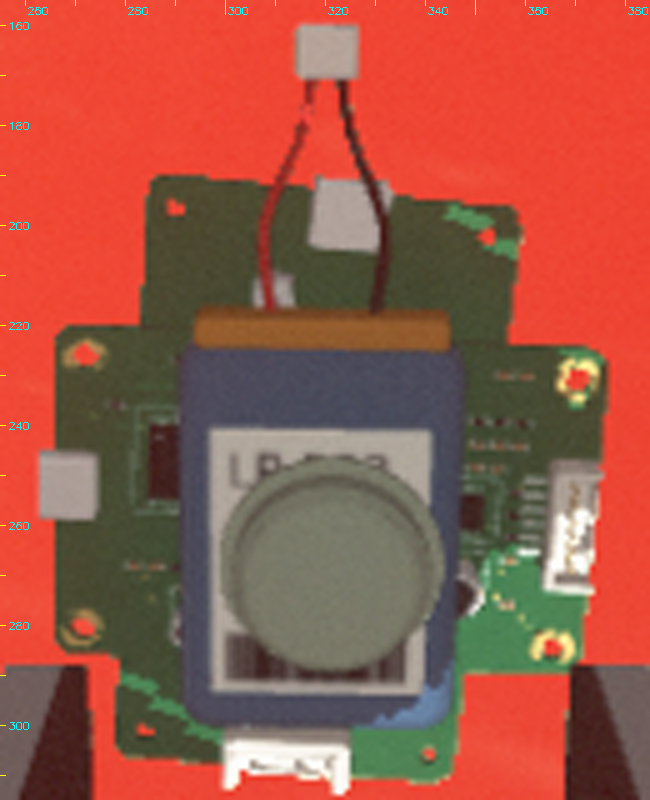

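```bash
cat > quad.py <<'E'
from h import *; import json
np.set_printoptions(precision=4,suppress=True)
def quads(name,x0,y0,s,items,pts=()):
    w=json.load(open(name+'.json'))
    for n,z,P in items:
        W=np.array([p2w(w,x0+x/s,y0+y/s,z)[:2] for x,y in P]); e=np.roll(W,-1,0)-W
        print(n,W.mean(0),'edges',np.linalg.norm(e,axis=1)*1000,'ang',np.degrees(np.arctan2(e[:,1],e[:,0])))
    for n,z,(x,y) in pts: print(n,p2w(w,x0+x/s,y0+y/s,z))
E
python3 - <<'E'
from quad import *
quads('w2',255,155,5,[('pack',.043,[(181,310),(460,310),(455,728),(182,728)]),('short',.0275,[(57,325),(607,350),(585,673),(55,650)]),('long',.019,[(148,177),(520,208),(447,783),(115,757)])],[('cap',.052,(333,571)),('flange',.045,(331,562))])
E
```

```text
pack [ 0.6928 -0.1334] edges [31.9643 53.0438 33.7415 53.0654] ang [  20.0943  -69.2856 -159.8869  108.7951]
short [ 0.6945 -0.1358] edges [68.4813 44.1372 69.9672 44.0969] ang [  17.4105  -70.9585 -162.6083  107.1121]
long [ 0.6927 -0.1385] edges [47.1269 81.8024 46.6546 81.6506] ang [  15.2973  -75.2276 -164.8855  105.1031]
cap [ 0.6949 -0.1347  0.052 ]
flange [ 0.6953 -0.1364  0.045 ]
```

```bash
python3 -m inch '0 -0.001 0.02 0 0 0 0.5;0 0 0.02 0 0 0 0.5;0 0 0.0075 0 0 0 0.5;0 0 0 0 0 0 0.5;0 0 0 0 0 0 0.8;0 0 0 0 0 0 0.8;0 0 0 0 0 0 0.8;0 0 0 0 0 0 0.8'; python3 go.py .695 -.1352 .0455 20; python3 snap.py w3 wrist 230 200 410 340 4
```

```text
time: 3.25
tool_pos: [0.6971, -0.1357, 0.0481]
tool_rot: [0.001, 0.985, 0.174, 0.002]
contact_force: [-0.8, 0.8, 5.6]
gripper_width: 0.213
t 3.25 pos [ 0.6971 -0.1357  0.0481] yaw 20.06 grip 0.213 F [-0.8  0.8  5.6] q1,q6 -0.3 -0.65
turn rv (tool) [ 0.002  -0.0028  0.001 ] tilt err 0.2 | dyaw -0.1 | shift in NEW tool axes [-0.0018 -0.0012  0.0026] | in PRESENT [-0.0018 -0.0012  0.0026]
```

View pics/w3c.png

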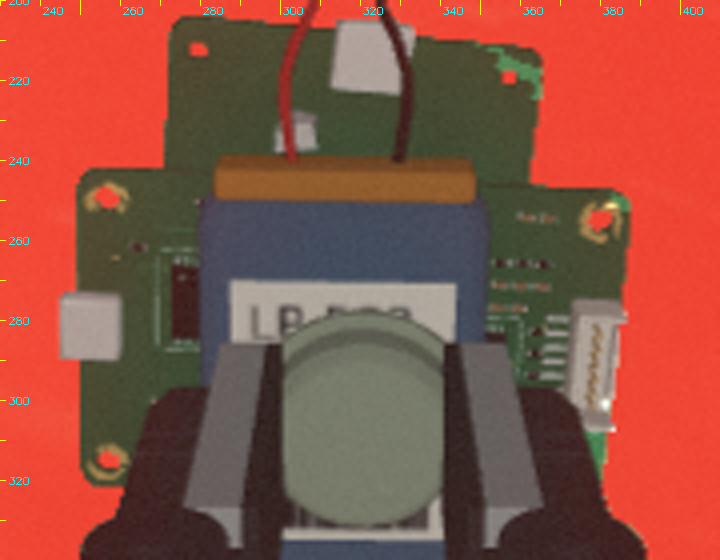

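```bash
python3 -m inch '0 0 0 0 0 0 0.5;0 0 0 0 0 0 0.5;0 0 0 0 0 0 0.5;0 0 0 0 0 0 0.5'; python3 go.py .695 -.1352 .0455 20; python3 snap.py w4 wrist 230 200 410 340 4
```

```text
time: 3.63
tool_pos: [0.6953, -0.1352, 0.045]
tool_rot: [-0.0, 0.985, 0.174, -0.0]
contact_force: [0.9, 0.6, -0.7]
gripper_width: 0.501
t 3.63 pos [ 0.6953 -0.1352  0.045 ] yaw 20.05 grip 0.501 F [ 0.9  0.6 -0.7] q1,q6 -0.3 -0.65
turn rv (tool) [-0.0006  0.0008  0.0009] tilt err 0.06 | dyaw -0.1 | shift in NEW tool axes [-0.0003 -0.0001 -0.0005] | in PRESENT [-0.0003 -0.0001 -0.0005]
```

View pics/w4c.png

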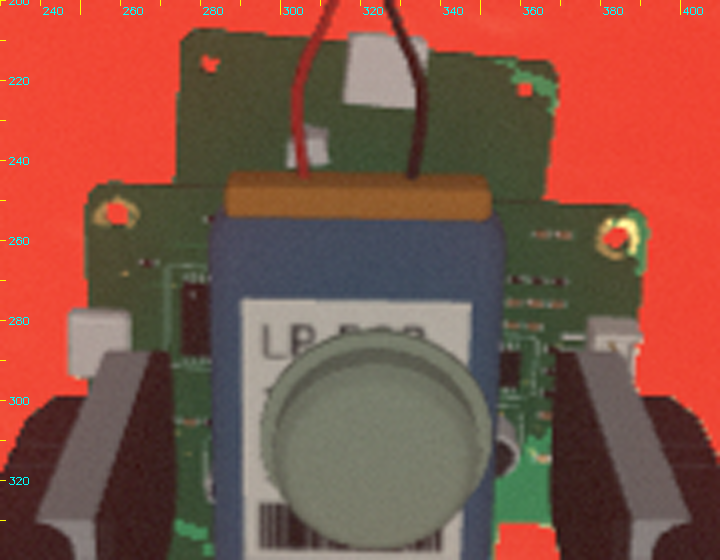

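```bash
python3 - <<'E'
from h import *; import json
a=json.load(open('w2.json'));b=json.load(open('w4.json'))
print(a['origin'],b['origin'])
for z in (.045,.048,.05,.052,.054): print(z,p2w(a,321.6,269.2,z)[:2],p2w(b,325,311.3,z)[:2], p2w(a,255+331/5,155+475/5,z)[:2],p2w(b,230+380/4,200+350/4,z)[:2])
E
```

```text
[0.6686528299386386, -0.06442333752876471, 0.23586758122485996] [0.668163772451124, -0.06352822718671212, 0.18739354440711503]
0.045 [ 0.69594271 -0.13741404] [ 0.69717533 -0.13707522] [ 0.69157115 -0.12617432] [ 0.69301222 -0.12581615]
0.048 [ 0.69551377 -0.13626679] [ 0.69656411 -0.13552571] [ 0.69121093 -0.12520373] [ 0.69248871 -0.12450384]
0.05 [ 0.69522782 -0.13550196] [ 0.69615662 -0.1344927 ] [ 0.69097078 -0.12455668] [ 0.6921397  -0.12362897]
0.052 [ 0.69494186 -0.13473713] [ 0.69574914 -0.13345969] [ 0.69073063 -0.12390962] [ 0.69179069 -0.1227541 ]
0.054 [ 0.69465591 -0.1339723 ] [ 0.69534165 -0.13242668] [ 0.69049048 -0.12326257] [ 0.69144168 -0.12187923]
```

```bash
python3 - <<'E'
from h import *; import json
for n,(u,v),t in (('w4',(230+172/4,200+352/4),'open.5'),('w4',(230+555/4,200+352/4),'r'),('w3',(230+282/4,200+345/4),'closed'),('w2',(273.4,288),'')):
    w=json.load(open(n+'.json'))
    f,cx,cy,o,M=cam(w); d=np.array([(u-cx)/f,(v-cy)/f,1])
    th=np.arctan2(.2947,.9556); Rx=np.array([[1,0,0],[0,np.cos(th),np.sin(th)],[0,-np.sin(th),np.cos(th)]])
    d=Rx@d; k=(-.011+.077)/d[1]; P=np.array([0,-.077,-.1423])+k*d; print(n,t,P)
E
```

```text
w4 open.5 [-0.02088334 -0.011      -0.00276178]
w4 r [ 0.02143478 -0.011      -0.00276178]
w3 closed [-0.00882817 -0.011      -0.00095098]
w2  [-0.02070655 -0.011      -0.00276178]
```

```bash
python3 - <<'E'
from h import *; import json
for n,obs in (('w4',dict(flt=200+333/4,dt=200+350/4,db=200+548/4,dl=230+275/4,dr=230+487/4,fl=230+262/4,fr=230+492/4)),('w2',dict(flt=155+455/5,dt=155+475/5,db=155+668/5,dl=255+230/5,dr=255+435/5,fl=255+222/5,fr=255+445/5))):
    w=json.load(open(n+'.json'));f,cx,cy,o,M=cam(w); 
    ty=np.array([.342,-.94,0]); tx=np.array([.94,.342,0])
    print(n,obs)
    for zt in (.052,.049):
      for dy in (-.0015,0,.0015):
        c=np.array([.695,-.1352,0])+ty*dy
        g=lambda P:w2p(w,P)[0].round(1)
        print(zt,dy,'flt',g(c-ty*.0135+[0,0,zt-.007]),'dt',g(c-ty*.012+[0,0,zt]),'db',g(c+ty*.012+[0,0,zt]),'dl',g(c-tx*.012+[0,0,zt]),'dr',g(c+tx*.012+[0,0,zt]))
E
```

```text
w4 {'flt': 283.25, 'dt': 287.5, 'db': 337.0, 'dl': 298.75, 'dr': 351.75, 'fl': 295.5, 'fr': 353.0}
0.052 -0.0015 flt [322.1 276.2] dt [322.1 286. ] db [322. 335.] dl [294.6 311. ] dr [349.4 311.1]
0.052 0 flt [322.1 279.3] dt [322.1 289.2] db [322.  337.9] dl [294.7 314.1] dr [349.3 314.1]
0.052 0.0015 flt [322.  282.4] dt [322.1 292.4] db [321.9 340.8] dl [294.8 317.1] dr [349.3 317.2]
0.049 -0.0015 flt [322.  273.6] dt [322.1 283. ] db [321.9 331.3] dl [295.1 307.7] dr [348.9 307.8]
0.049 0 flt [322.  276.6] dt [322.1 286.2] db [321.9 334.2] dl [295.2 310.7] dr [348.8 310.8]
0.049 0.0015 flt [322.  279.7] dt [322.1 289.3] db [321.9 337. ] dl [295.3 313.7] dr [348.7 313.8]
w2 {'flt': 246.0, 'dt': 250.0, 'db': 288.6, 'dl': 301.0, 'dr': 342.0, 'fl': 299.4, 'fr': 344.0}
0.052 -0.0015 flt [321.5 241.3] dt [321.5 247.6] db [321.4 286.7] dl [300.4 267.5] dr [342.4 267.5]
0.052 0 flt [321.5 243.7] dt [321.5 250.1] db [321.4 289.1] dl [300.5 269.9] dr [342.4 270. ]
0.052 0.0015 flt [321.4 246.2] dt [321.5 252.6] db [321.4 291.4] dl [300.5 272.3] dr [342.3 272.4]
0.049 -0.0015 flt [321.4 239.7] dt [321.5 245.9] db [321.4 284.5] dl [300.7 265.5] dr [342.1 265.6]
0.049 0 flt [321.4 242.2] dt [321.5 248.4] db [321.4 286.9] dl [300.7 267.9] dr [342.1 268. ]
0.049 0.0015 flt [321.4 244.6] dt [321.5 250.9] db [321.4 289.2] dl [300.8 270.3] dr [342.  270.4]
```

```bash
python3 -m inch '0.001 0.002 0.002 0 0 0 0.5;0 0 0 0 0 0 0.5;0 0 0 0 0 0 0.5;0 0 0 0 0 0 0.5'; python3 go.py .6965 -.1365 .0430 20; python3 -m inch '0 0 0 0 0 0 0.6;0 0 0 0 0 0 0.7;0 0 0 0 0 0 0.75;0 0 0 0 0 0 0.8;0 0 0 0 0 0 0.8;0 0 0 0 0 0 0.8'; python3 go.py .6965 -.1365 .0430 20;  python3 snap.py w5 wrist 230 200 410 340 4
```

```text
time: 4.02
tool_pos: [0.6973, -0.1369, 0.0434]
tool_rot: [-0.0, 0.985, 0.174, -0.0]
contact_force: [0.6, -0.4, -0.3]
gripper_width: 0.503
t 4.02 pos [ 0.6973 -0.1369  0.0434] yaw 20.05 grip 0.503 F [ 0.6 -0.4 -0.3] q1,q6 -0.3 -0.65
turn rv (tool) [-0.0002  0.0003  0.0009] tilt err 0.02 | dyaw -0.0 | shift in NEW tool axes [-0.0006 -0.0006  0.0004] | in PRESENT [-0.0006 -0.0006  0.0004]
time: 4.52
tool_pos: [0.6976, -0.1369, 0.0441]
tool_rot: [0.0, 0.985, 0.174, 0.0]
contact_force: [-0.0, -0.6, 2.8]
gripper_width: 0.221
t 4.52 pos [ 0.6976 -0.1369  0.0441] yaw 20.05 grip 0.221 F [-0.  -0.6  2.8] q1,q6 -0.3 -0.65
turn rv (tool) [ 0.0004 -0.0006  0.0009] tilt err 0.04 | dyaw -0.1 | shift in NEW tool axes [-0.0009 -0.0008  0.0011] | in PRESENT [-0.0009 -0.0008  0.0011]
```

View pics/w5c.png

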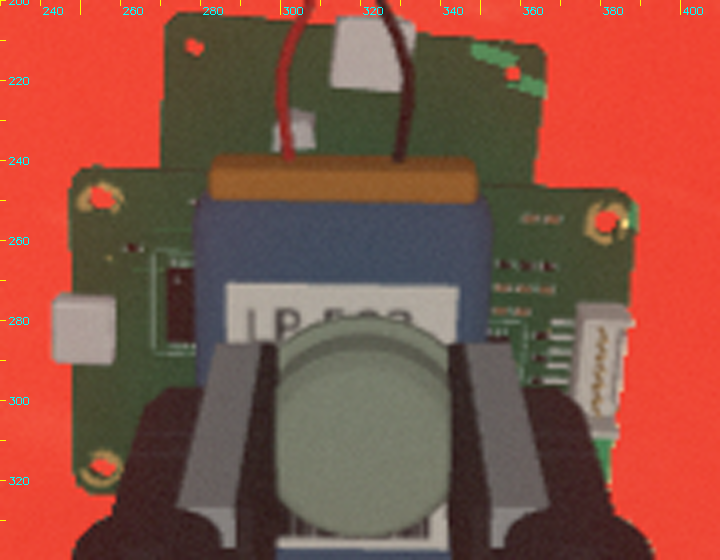

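```bash
python3 -m inch '0 0 0 0 0 0 0.85;0 0 0 0 0 0 0.9;0 0 0 0 0 0 0.9'; python3 snap.py w6 wrist 230 200 410 340 4
```

```text
time: 4.82
tool_pos: [0.6976, -0.1369, 0.044]
tool_rot: [0.0, 0.985, 0.174, 0.0]
contact_force: [0.0, -0.1, 2.9]
gripper_width: 0.222
```

View pics/w6c.png

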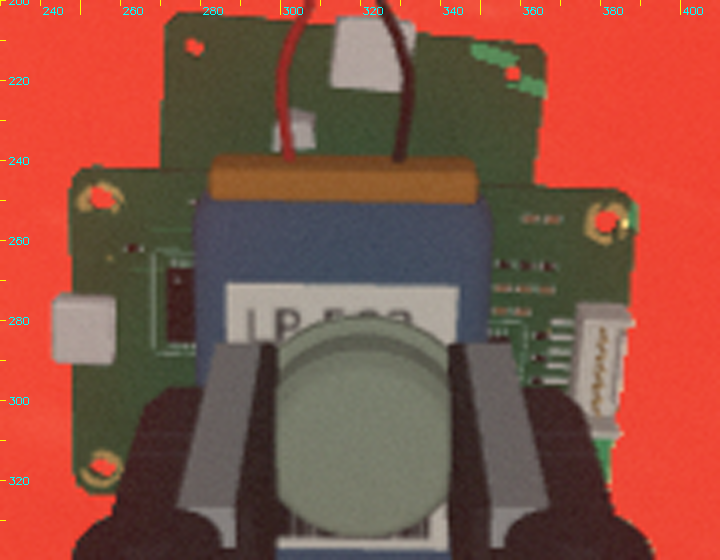

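```bash
python3 -m inch '0 0 -0.003 0 0 0 0.9;0 0 -0.01 0 0 0 0.9;0 0 -0.02 0 0 0 0.9;0 0 -0.03 0 0 0 0.9;0 0 -0.03 0 0 0 0.9;0 0 0 0 0 0 0.9'; python3 snap.py w7 wrist;  python3 go.py .5474 .1332 .10 20
```

```text
time: 5.37
tool_pos: [0.7012, -0.138, 0.1457]
tool_rot: [0.003, 0.985, 0.174, 0.006]
contact_force: [1.0, -1.1, 2.0]
gripper_width: 0.223
t 5.42 pos [ 0.7002 -0.1377  0.1429] yaw 20.06 grip 0.223 F [-0.3 -0.3  0.3] q1,q6 -0.3 -0.65
turn rv (tool) [ 0.0057 -0.0074  0.001 ] tilt err 0.53 | dyaw -0.1 | shift in NEW tool axes [-0.0509 -0.3068  0.0429] | in PRESENT [-0.0509 -0.3071  0.0407]
```

View pics/w7.png

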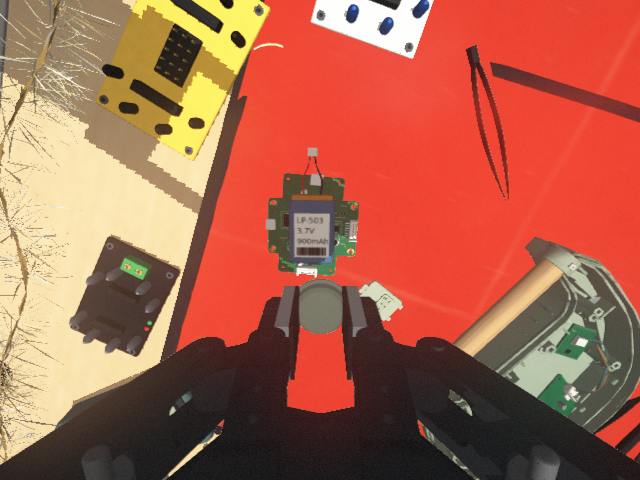

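```bash
python3 -m inch '-0.005 -0.03 0 0 0 0 0.9;-0.005 -0.03 0 0 0 0 0.9;-0.005 -0.03 0 0 0 0 0.9;-0.005 -0.03 0 0 0 0 0.9;-0.005 -0.03 0 0 0 0 0.9;-0.005 -0.03 0 0 0 0 0.9;-0.005 -0.03 0 0 0 0 0.9;-0.005 -0.03 0 0 0 0 0.9;-0.005 -0.03 0.01 0 0 0 0.9;-0.005 -0.03 0.01 0 0 0 0.9'; python3 -m inch '0 -0.006 0.01 0 0 0 0.9;0 0 0 0 0 0 0.9;0 0 0 0 0 0 0.9';python3 snap.py w8 wrist 220 180 420 320 4;  python3 go.py .5474 .1332 .038 20
```

```text
time: 6.25
tool_pos: [0.5465, 0.1289, 0.1163]
tool_rot: [0.0, 0.985, 0.174, 0.0]
contact_force: [-0.5, 0.0, -0.5]
gripper_width: 0.226
time: 6.5
tool_pos: [0.5446, 0.1332, 0.1054]
tool_rot: [0.0, 0.985, 0.175, -0.001]
contact_force: [0.4, 0.7, -0.1]
gripper_width: 0.222
t 6.55 pos [0.5456 0.1328 0.1064] yaw 20.04 grip 0.224 F [-0.5  0.8  0.4] q1,q6 0.11 -0.24
turn rv (tool) [0.0004 0.0007 0.0006] tilt err 0.04 | dyaw -0.0 | shift in NEW tool axes [0.0018 0.0002 0.0684] | in PRESENT [0.0018 0.0002 0.0684]
```

View pics/w8c.png

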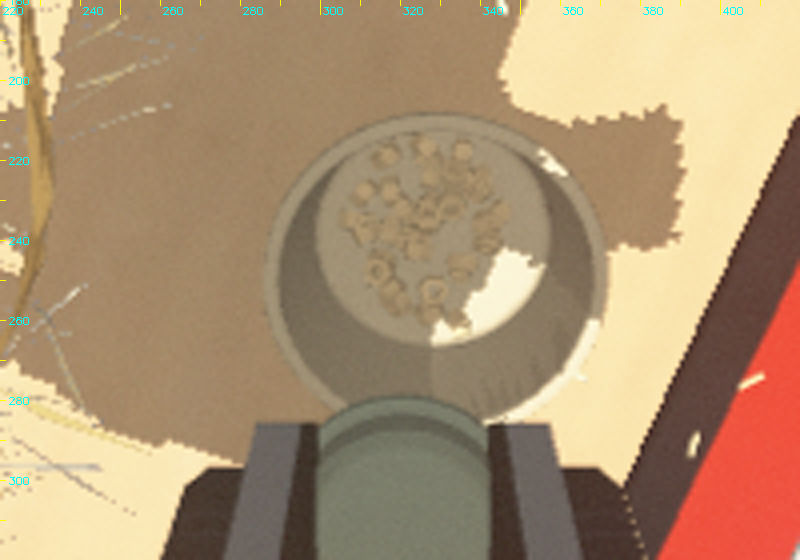

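```bash
python3 - <<'E'
from quad import *
quads('w8',220,180,4,[],[('top',.031,(436,113)),('l',.031,(265,276)),('r',.031,(608,276))])
w=json.load(open('w8.json'))
c=np.array([.5474,.1332,.031])
for c in (c,c+[.002,0,0],c+[0,.002,0]): 
  P=c+np.array([[.029*np.cos(t),.029*np.sin(t),0] for t in np.radians(range(0,360,5))]); q=(w2p(w,P)-[220,180])*4; print(q.min(0),q.max(0))
E
```

```text
top [0.5384 0.1628 0.031 ]
l [0.5214 0.1273 0.031 ]
r [0.5747 0.1469 0.031 ]
[250.1074 124.9489] [598.8245 453.9785]
[261.5153 129.1541] [609.9754 457.6102]
[253.8846 113.4457] [603.4635 444.0698]
```

```bash
python3 -m inch '0.004 -0.001 0.02 0 0 0 0.9;0 0 0.025 0 0 0 0.9;0 0 0.023 0 0 0 0.9;0 0 0 0 0 0 0.9;0 0 0 0 0 0 0.9;0 0 0 0 0 0 0.9'; python3 go.py .549 .1353 .038 20; python3 -m inch '0 0 0 0 0 0 0.5;0 0 0 0 0 0 0.4;0 0 0 0 0 0 0.4;0 0 0 0 0 0 0.4;0 0 -0.02 0 0 0 0.4;0 0 -0.04 0 0 0 0.4;0 0.02 -0.04 0 0 0 0.4;0 0.02 0 0 0 0 0.4'; python3 snap.py w9 wrist
```

```text
time: 7.05
tool_pos: [0.5504, 0.1351, 0.0403]
tool_rot: [0.0, 0.985, 0.174, 0.001]
contact_force: [-0.5, -0.4, 0.2]
gripper_width: 0.224
t 7.05 pos [0.5504 0.1351 0.0403] yaw 19.99 grip 0.224 F [-0.5 -0.4  0.2] q1,q6 0.11 -0.24
turn rv (tool) [ 0.0007 -0.0022 -0.0002] tilt err 0.13 | dyaw 0.0 | shift in NEW tool axes [-0.0013 -0.0007  0.0023] | in PRESENT [-0.0013 -0.0007  0.0023]
time: 7.72
tool_pos: [0.5672, 0.1003, 0.1456]
tool_rot: [0.001, 0.984, 0.175, 0.008]
contact_force: [1.4, -0.0, 0.9]
gripper_width: 0.599
```

View pics/w9.png

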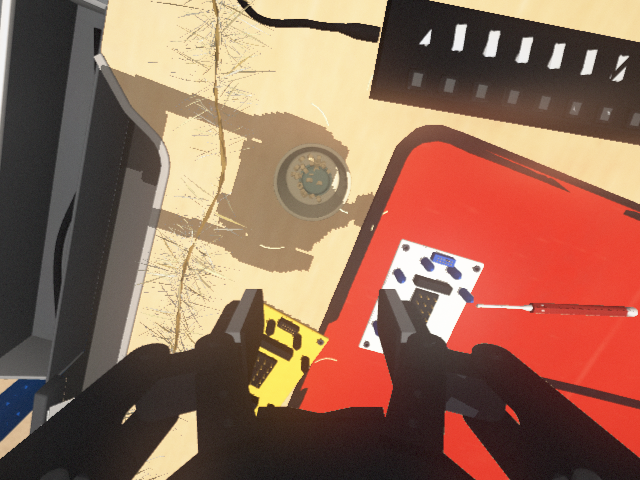

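```bash
python3 -m inch '0.004 0.03 0 0 0 0 0.4;0.004 0.03 0 0 0 0 0.4;0.004 0.03 0 0 0 0 0.4;0.004 0.03 0 0 0 0 0.4;0.004 0.03 0 0 0 0 0.4;0.004 0.03 0 0 0 0 0.4;0.004 0.03 0 0 0 0 0.4;0.004 0.03 0.02 0 0 0 0.4;0.004 0.018 0.02 0 0 0 0.4;0 0 0 0 0 0 0.4'; python3 -m inch '0 0 0 0 0 0 0.4;0 0 0 0 0 0 0.4';  python3 go.py .6933 -.1348 .035 20; python3 snap.py w10 wrist 255 155 385 315 5
```

```text
time: 8.6
tool_pos: [0.6829, -0.1332, 0.0909]
tool_rot: [-0.001, 0.985, 0.173, -0.003]
contact_force: [-0.8, 0.9, -1.1]
gripper_width: 0.601
time: 8.77
tool_pos: [0.6842, -0.1299, 0.0961]
tool_rot: [-0.0, 0.985, 0.174, -0.0]
contact_force: [-0.7, -0.8, -0.1]
gripper_width: 0.598
t 8.77 pos [ 0.6842 -0.1299  0.0961] yaw 20.07 grip 0.598 F [-0.7 -0.8 -0.1] q1,q6 -0.29 -0.64
turn rv (tool) [-0.0005  0.0001  0.0012] tilt err 0.03 | dyaw -0.1 | shift in NEW tool axes [0.0069 0.0077 0.0611] | in PRESENT [0.0069 0.0077 0.0611]
```

View pics/w10c.png

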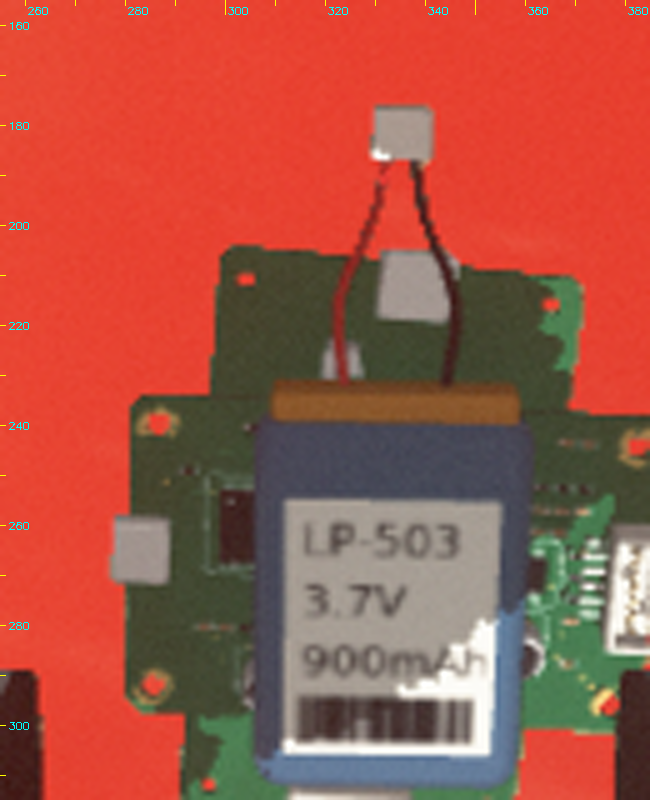

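```bash
python3 - <<'E'
from quad import *
quads('w10',255,155,5,[('pack',.043,[(257,385),(533,385),(517,787),(258,787)])],[])
w=json.load(open('w10.json'))
for yaw in (109,110,111):
  for c in ([.6933,-.1348],[.6943,-.1338]):
    a=np.radians(yaw); u=np.array([np.cos(a),np.sin(a)]); v=np.array([-u[1],u[0]])
    P=[np.r_[np.array(c)+u*i*.025+v*j*.017,z] for z in (.043,.034) for i,j in((1,1),(1,-1),(-1,-1),(-1,1))]
    print(yaw,c,((w2p(w,P)-[255,155])*5).round(0).tolist())
E
```

```text
pack [ 0.6927 -0.1333] edges [32.4701 52.9816 32.8072 52.9879] ang [  20.0849  -70.0972 -159.9078  109.5383]
109 [0.6933, -0.1348] [[254.0, 407.0], [541.0, 412.0], [519.0, 790.0], [251.0, 785.0], [257.0, 386.0], [533.0, 391.0], [512.0, 756.0], [254.0, 751.0]]
109 [0.6943, -0.1338] [[264.0, 402.0], [552.0, 408.0], [530.0, 786.0], [261.0, 781.0], [267.0, 381.0], [543.0, 386.0], [522.0, 751.0], [264.0, 747.0]]
110 [0.6933, -0.1348] [[250.0, 410.0], [538.0, 410.0], [523.0, 788.0], [254.0, 787.0], [253.0, 388.0], [529.0, 389.0], [515.0, 754.0], [257.0, 753.0]]
110 [0.6943, -0.1338] [[261.0, 405.0], [549.0, 405.0], [533.0, 783.0], [265.0, 783.0], [263.0, 384.0], [540.0, 384.0], [525.0, 749.0], [267.0, 749.0]]
111 [0.6933, -0.1348] [[246.0, 412.0], [534.0, 408.0], [526.0, 786.0], [258.0, 789.0], [249.0, 391.0], [526.0, 386.0], [519.0, 751.0], [261.0, 755.0]]
111 [0.6943, -0.1338] [[257.0, 407.0], [545.0, 403.0], [537.0, 781.0], [268.0, 785.0], [260.0, 386.0], [536.0, 382.0], [529.0, 747.0], [270.0, 751.0]]
```

```bash
python3 -m inch '0.007 0.0075 0.02 0 0 0 0.4;0 0 0.025 0 0 0 0.4;0 0 0.012 0 0 0 0.4;0 0 0.005 0 0 0 0.4;0 0 0 0 0 0 0.4;0 0 0 0 0 0 0.4'; python3 go.py .6933 -.1348 .034 20
```

```text
time: 9.32
tool_pos: [0.6939, -0.1348, 0.035]
tool_rot: [0.0, 0.985, 0.174, 0.0]
contact_force: [-0.4, 0.5, 0.1]
gripper_width: 0.6
t 9.32 pos [ 0.6939 -0.1348  0.035 ] yaw 20.09 grip 0.6 F [-0.4  0.5  0.1] q1,q6 -0.3 -0.65
turn rv (tool) [ 0.0006 -0.0008  0.0016] tilt err 0.06 | dyaw -0.1 | shift in NEW tool axes [-0.0006 -0.0002  0.001 ] | in PRESENT [-0.0006 -0.0002  0.001 ]
```

```bash
python3 -m inch '0 0 0.001 0 0 0 0.5;0 0 0 0 0 0 0.6;0 0 0 0 0 0 0.7;0 0 0 0 0 0 0.8;0 0 0 0 0 0 0.8'; python3 -m inch '0 0 -0.003 0 0 0 0.8;0 0 -0.01 0 0 0 0.8;0 0 -0.02 0 0 0 0.8;0 0 -0.02 0 0 0 0.8;0 0 -0.02 0 0 0 0.8;0 0 0 0 0 0 0.8;0 0 0 0 0 0 0.8'; python3 go.py .5586 -.2638 .1 -9.5;  python3 snap.py w11 wrist
```

```text
time: 9.73
tool_pos: [0.6948, -0.1355, 0.035]
tool_rot: [0.001, 0.985, 0.174, 0.001]
contact_force: [-0.2, 0.3, 5.6]
gripper_width: 0.372
time: 10.32
tool_pos: [0.6945, -0.1355, 0.1076]
tool_rot: [0.001, 0.985, 0.174, 0.001]
contact_force: [-0.3, -0.6, -1.2]
gripper_width: 0.373
t 10.32 pos [ 0.6945 -0.1355  0.1076] yaw 20.05 grip 0.373 F [-0.3 -0.6 -1.2] q1,q6 -0.3 -0.65
turn rv (tool) [ 0.0013 -0.003   0.5158] tilt err 0.18 | dyaw -29.6 | shift in NEW tool axes [-0.1128  0.1489  0.0076] | in PRESENT [-0.1716  0.0739  0.0074]
```

View pics/w11.png

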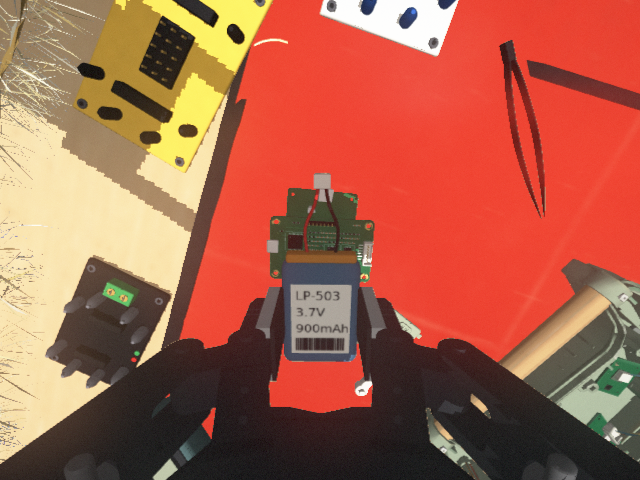

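```bash
python3 - <<'E'
from h import *; import json
w=json.load(open('w11.json')); p=np.array([.6945,-.1355]); a=np.radians(20.05)
ty=np.array([np.sin(a),-np.cos(a)])
for dy in (-.002,0,.002):
  c=p+ty*dy
  print(dy,w2p(w,[np.r_[c-ty*.025,.1156],np.r_[c-ty*.025,.1066],np.r_[c+ty*.025,.1156]]).round(1).tolist())
im=cv2.imread('pics/w11.png'); crop(im,260,160,380,380,3,'pics/w11a.png')
E
python3 -m inch '0 0 0 0 0 0.1 0.8;0 0 0 0 0 0.1 0.8;0 0 0 0 0 0.1 0.8;0 0 0 0 0 0.1 0.8;0 0 0 0 0 0.1 0.8;0 0 0 0 0 0.016 0.8;-0.025 0.03 0 0 0 0 0.8;-0.025 0.03 0 0 0 0 0.8;-0.025 0.03 0 0 0 0 0.8;-0.025 0.03 0 0 0 0 0.8';python3 -m inch '-0.013 0.01 0.01 0 0 0 0.8;0 0 0 0 0 0 0.8;0 0 0 0 0 0 0.8;0 0 0 0 0 0 0.8';python3 go.py .5586 -.2638 .1 -9.5;  python3 snap.py w12 wrist
```

```text
-0.002 [[323.0, 257.5], [322.8, 250.3], [322.7, 360.3]]
0 [[323.0, 262.0], [322.8, 254.6], [322.7, 364.0]]
0.002 [[323.0, 266.5], [322.8, 258.9], [322.7, 367.7]]
time: 11.2
tool_pos: [0.5729, -0.2371, 0.104]
tool_rot: [-0.001, 0.997, -0.081, -0.001]
contact_force: [0.5, -0.2, -0.9]
gripper_width: 0.372
time: 11.53
tool_pos: [0.5607, -0.2442, 0.0952]
tool_rot: [-0.0, 0.997, -0.082, -0.0]
contact_force: [-0.8, -0.8, -1.2]
gripper_width: 0.378
t 11.53 pos [ 0.5607 -0.2442  0.0952] yaw -9.45 grip 0.378 F [-0.8 -0.8 -1.2] q1,q6 -0.53 -0.37
turn rv (tool) [-0.0008  0.0007  0.0009] tilt err 0.06 | dyaw -0.1 | shift in NEW tool axes [ 0.0011  0.0197 -0.0048] | in PRESENT [ 0.0011  0.0197 -0.0048]
```

View pics/w11a.png

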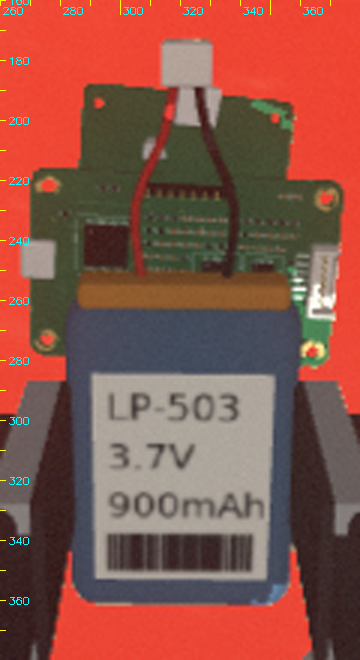

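View pics/w12.png

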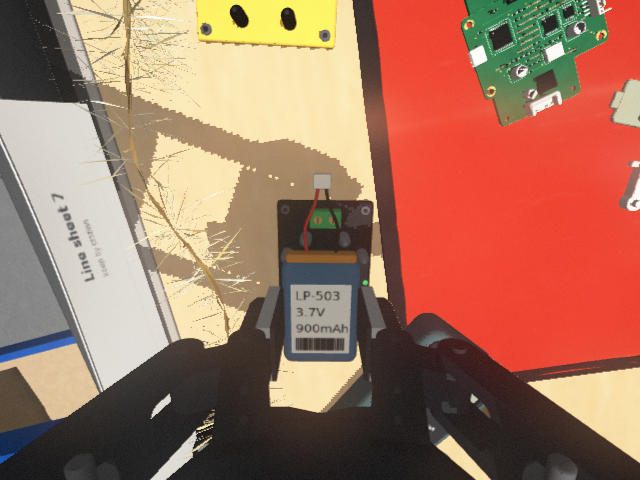

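```bash
python3 - <<'E'
from h import *; import json
im=cv2.imread('pics/w12.png'); crop(im,260,170,400,310,5,'pics/w12a.png')
w=json.load(open('w12.json'))
for c,yaw in (([.5585,-.2635],80.3),):
    a=np.radians(yaw); u=np.array([np.cos(a),np.sin(a)]); v=np.array([-u[1],u[0]])
    g=lambda x,y,z:np.r_[np.array(c)+u*(x+18)/1000+v*y/1000,z/1000]
    P=[g(33,33,6),g(33,-33,6),g(-69,-33,6),g(16,13,23),g(16,-13,23),g(4,26,23),g(4,-26,23)]
    print(((w2p(w,P)-[260,170])*5).round(0).tolist())
E
```

```text
[[80.0, 151.0], [566.0, 153.0], [533.0, 812.0], [222.0, 306.0], [424.0, 307.0], [124.0, 394.0], [521.0, 396.0]]
```

View pics/w12a.png

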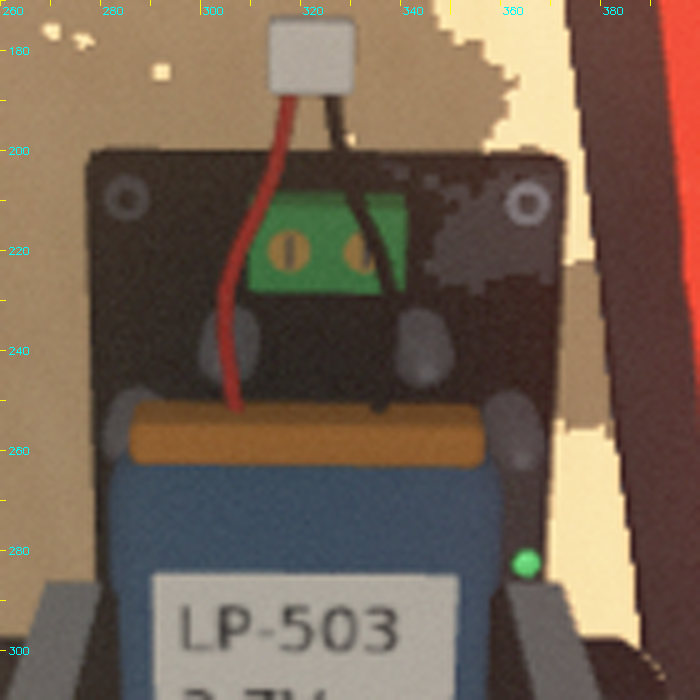

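```bash
python3 - <<'E'
from fit0 import *
np.set_printoptions(precision=4,suppress=True)
def sh(n,x,r): print(n,x[:2],np.degrees(x[2])); print((r).round(1).tolist())
px=[(355+x/8,210+y/8) for x,y in [(222,170),(206,282),(283,123),(253,345),(475,152),(447,375),(518,225),(508,313)]]
pt=np.array([(16,-13),(16,13),(4,-26),(4,26),(-40,-26),(-40,26),(-52,-10),(-52,10)])/1000
for z in(.015,.02): sh('cr',*fit(ci,pt,px,z))
px=[(180+x/8,145+y/8) for x,y in[(200,183),(428,162),(503,235),(510,338),(440,422),(208,440),(133,366),(127,260)]]
# left/right are length ends: y axis along image horizontal
A=np.array([(31.5,27),(31.5,-27),(12.5,-44),(-12.5,-44),(-31.5,-27),(-31.5,27),(-12.5,44),(12.5,44)])/1000
sh('sn',*fit(ci,A,px,.015))
px=[(238+x/8,205+y/8) for x,y in[(230,145),(511,193),(568,288),(545,408),(454,475),(171,422),(114,328),(140,212)]]
A=np.array([(33,33),(33,-33),(14,-50),(-14,-50),(-33,-33),(-33,33),(-14,50),(14,50)])/1000
sh('ln',*fit(ci,A,px,.015))
# wrist w12
w=json.load(open('w12.json')) if 0 else None
import json
w=json.load(open('w12.json'))
for c,yaw in (([.5612,-.2565],80.3),):
    pass
E
```

```text
cr [ 0.5626 -0.2556] 79.87035922554814
[[0.2, 0.1], [0.3, -0.1], [-0.0, 0.1], [0.0, -0.0], [-0.2, -0.0], [-0.1, -0.2], [-0.1, 0.3], [-0.1, -0.1]]
cr [ 0.5616 -0.2549] 79.87202028260279
[[0.1, 0.1], [0.2, -0.1], [-0.1, 0.0], [-0.0, 0.0], [-0.1, -0.1], [-0.1, -0.1], [0.0, 0.3], [-0.0, -0.0]]
sn [0.6791 0.0567] 2.8290196541253363
[[-0.3, -0.4], [0.1, 0.1], [0.3, 0.0], [0.0, 0.0], [0.1, 0.0], [-0.0, -0.1], [-0.2, -0.0], [0.1, 0.3]]
ln [ 0.5605 -0.055 ] -12.034980465793863
[[-0.2, -0.2], [0.0, 0.2], [0.1, 0.0], [0.1, -0.1], [0.2, 0.0], [-0.1, 0.1], [-0.0, 0.1], [-0.1, -0.2]]
```

```bash
python3 - <<'E'
from h import *; import json
w=json.load(open('w12.json'))
for c in ([.562,-.255],[.563,-.253],[.562,-.253]):
    a=np.radians(79.9); u=np.array([np.cos(a),np.sin(a)]); v=np.array([-u[1],u[0]])
    g=lambda x,y,z:np.r_[np.array(c)+u*x/1000+v*y/1000,z/1000]
    P=[g(16+4,13,6),g(16,13,23),g(20,-13,6),g(16,-13,23),g(8,-26,6),g(4,-26,23)]
    print(c,((w2p(w,P)-[260,170])*5).round(0).tolist())
E
```

```text
[0.562, -0.255] [[244.0, 307.0], [239.0, 372.0], [430.0, 309.0], [438.0, 374.0], [519.0, 392.0], [533.0, 461.0]]
[0.563, -0.253] [[248.0, 292.0], [244.0, 357.0], [435.0, 294.0], [444.0, 359.0], [525.0, 377.0], [539.0, 446.0]]
[0.562, -0.253] [[241.0, 293.0], [237.0, 358.0], [428.0, 295.0], [436.0, 360.0], [518.0, 378.0], [531.0, 448.0]]
```

```bash
python3 -m inch '0.0012 0.015 0.01 0 0 0.011 0.8;0.0012 0.015 0.01 0 0 0 0.8;0 0 0.015 0 0 0 0.8;0 0 0.015 0 0 0 0.8;0 0 0.01 0 0 0 0.8;0 0 0 0 0 0 0.8;0 0 0 0 0 0 0.8;0 0 0 0 0 0 0.8';python3 go.py .5578 -.2744 .015 -10.1;  python3 snap.py w13 wrist 230 180 410 370 4
```

```text
time: 12.25
tool_pos: [0.5584, -0.2751, 0.0364]
tool_rot: [0.0, 0.996, -0.088, 0.0]
contact_force: [0.5, -0.0, -0.6]
gripper_width: 0.374
t 12.25 pos [ 0.5584 -0.2751  0.0364] yaw -10.13 grip 0.374 F [ 0.5 -0.  -0.6] q1,q6 -0.58 -0.4
turn rv (tool) [ 0.0004 -0.0008 -0.0005] tilt err 0.05 | dyaw 0.0 | shift in NEW tool axes [-0.0007 -0.0006  0.0214] | in PRESENT [-0.0007 -0.0006  0.0214]
```

View pics/w13c.png

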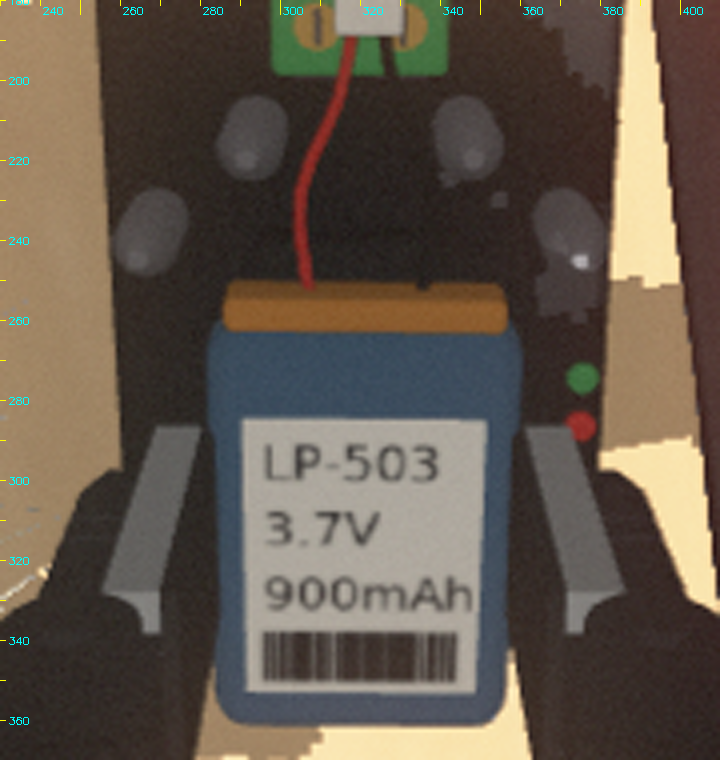

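```bash
python3 - <<'E'
from quad import *
from fit0 import fit
w=json.load(open('w13.json'))
px=[(230+x/4,180+y/4) for x,y in[(247,160),(472,157),(140,262),(580,260)]]
pt=np.array([(16,13),(16,-13),(4,26),(4,-26)])/1000
for z in (.021,.023):
  x,r=fit(w,pt,px,z); print(x[:2],np.degrees(x[2]),r.round(1).tolist(), x[:2]-.018*np.array([np.cos(x[2]),np.sin(x[2])]))
E
```

```text
[ 0.5602 -0.2549] 80.24586177301391 [[0.4, 0.4], [-0.5, 0.8], [0.9, -0.6], [-0.8, -0.8]] [ 0.5572 -0.2727]
[ 0.5603 -0.2544] -279.7536725289922 [[0.1, 0.3], [-0.1, 0.7], [0.2, -0.5], [-0.1, -0.6]] [ 0.5573 -0.2721]
```

```bash
python3 -m inch '-0.0015 -0.001 0.008 0 0 0 0.8;0 0 0.008 0 0 0 0.8;0 0 0.0035 0 0 0 0.8;0 0 0 0 0 0 0.8;0 0 0 0 0 0 0.8;0 0 0 0 0 0 0.8';python3 go.py .5573 -.2734 .015 -10
```

```text
time: 12.8
tool_pos: [0.5567, -0.2734, 0.0176]
tool_rot: [-0.0, 0.996, -0.088, -0.0]
contact_force: [-3.9, 2.5, 8.1]
gripper_width: 0.375
t 12.8 pos [ 0.5567 -0.2734  0.0176] yaw -10.12 grip 0.375 F [-3.9  2.5  8.1] q1,q6 -0.58 -0.4
turn rv (tool) [-0.0001  0.0005 -0.0021] tilt err 0.03 | dyaw 0.1 | shift in NEW tool axes [ 0.0006 -0.0001  0.0026] | in PRESENT [ 0.0006 -0.0001  0.0026]
```

```bash
python3 snap.py w14 wrist 230 180 410 370 4
```

```text
(no output)
```

View pics/w14c.png

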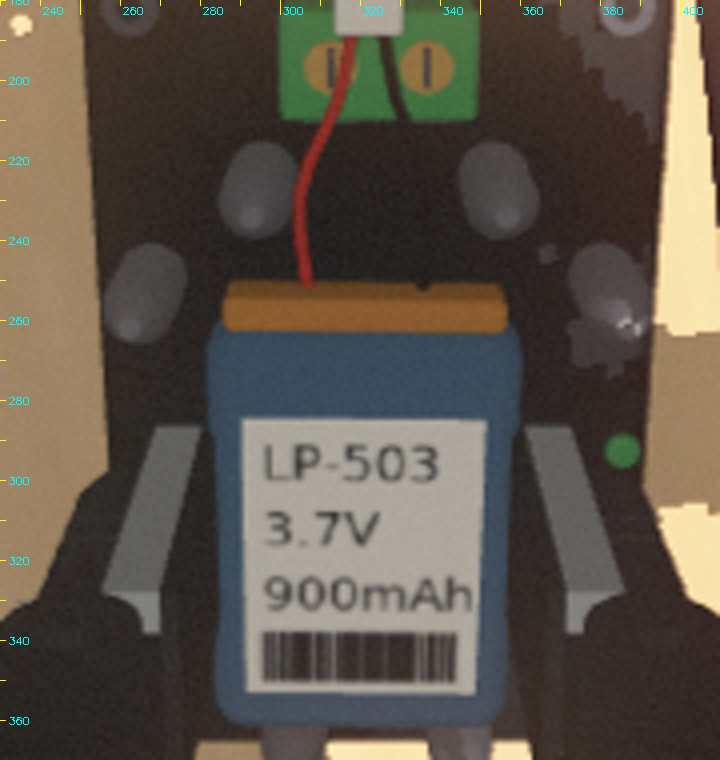

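```bash
python3 - <<'E'
from quad import *
from fit0 import fit
w=json.load(open('w14.json'))
px=[(230+x/4,180+y/4) for x,y in[(252,215),(507,215),(130,325),(627,322)]]
pt=np.array([(16,13),(16,-13),(4,26),(4,-26)])/1000
for z in (.021,.023):
  x,r=fit(w,pt,px,z); c=x[:2]-.018*np.array([np.cos(x[2]),np.sin(x[2])]); print(x[:2],np.degrees(x[2]),r.round(1).tolist(), c)
  u=np.array([np.cos(x[2]),np.sin(x[2])])
  for zt in (.025,.026): print('pack far end row',w2p(w,[np.r_[c-u*.025,zt],np.r_[c+u*.025,zt-.009]]), 'obs',180+722/4, 180+283/4)
  print('pins -52',(w2p(w,[np.r_[x[:2]-.052*u,zz] for zz in(.006,.023)])-[230,180])*4)
E
```

```text
[ 0.5604 -0.2546] 80.14177258153224 [[0.7, 0.2], [-1.0, -0.0], [1.7, -0.4], [-1.4, -0.1]] [ 0.5573 -0.2724]
pack far end row [[324.9113 359.8354]
 [324.6127 250.2392]] obs 360.5 250.75
pack far end row [[324.9372 361.2204]
 [324.6378 250.9884]] obs 360.5 250.75
pins -52 [[377.9525 686.016 ]
 [379.4842 773.686 ]]
[ 0.5605 -0.254 ] 80.13936786750672 [[0.2, 0.1], [-0.5, -0.2], [0.8, -0.1], [-0.5, 0.2]] [ 0.5574 -0.2717]
pack far end row [[324.8567 358.6102]
 [324.5602 248.8245]] obs 360.5 250.75
pack far end row [[324.8822 359.9895]
 [324.585  249.5657]] obs 360.5 250.75
pins -52 [[377.7544 681.6487]
 [379.2681 768.9875]]
```

```bash
python3 -m inch '0 0 -0.004 0 0 0 0.8;0.0015 0 0 0 0 0 0.8;0 0 0 0 0 0 0.8;0 0 0 0 0 0 0.8';python3 -m inch '0 0 0.002 0 0 0 0.8;0 0 0 0 0 0 0.8;0 0 0 0 0 0 0.8';python3 -m inch '0 0 0.002 0 0 0 0.8;0 0 0 0 0 0 0.8;0 0 0 0 0 0 0.8';python3 -m inch '0 0 0.001 0 0 0 0.8;0 0 0 0 0 0 0.8;0 0 0 0 0 0 0.8'
```

```text
time: 13.18
tool_pos: [0.5579, -0.2736, 0.0199]
tool_rot: [-0.0, 0.996, -0.088, -0.0]
contact_force: [-0.1, -1.1, -1.3]
gripper_width: 0.372
time: 13.43
tool_pos: [0.5578, -0.2735, 0.0179]
tool_rot: [-0.0, 0.996, -0.088, -0.0]
contact_force: [-0.3, 0.5, -1.0]
gripper_width: 0.378
time: 13.68
tool_pos: [0.5581, -0.2738, 0.0176]
tool_rot: [-0.0, 0.996, -0.088, -0.0]
contact_force: [-3.7, 1.7, 7.3]
gripper_width: 0.373
time: 13.93
tool_pos: [0.5581, -0.2738, 0.0176]
tool_rot: [-0.0, 0.996, -0.088, -0.001]
contact_force: [-6.2, 3.0, 12.3]
gripper_width: 0.379
```

```bash
python3 -m inch '0 0 -0.0015 0 0 0 0.8;0 0 0 0 0 0 0.6;0 0 0 0 0 0 0.5;0 0 0 0 0 0 0.45;0 0 0 0 0 0 0.45;0 0 -0.01 0 0 0 0.45;0 0 -0.02 0 0 0 0.45;0 0 -0.03 0 0 0 0.45;0 0 -0.03 0 0 0 0.45;0 0 0 0 0 0 0.45';python3 snap.py w15 wrist 230 150 410 330 4; python3 go.py .6944 -.136 .1 107.4
```

```text
time: 14.77
tool_pos: [0.562, -0.2762, 0.1154]
tool_rot: [0.003, 0.996, -0.088, 0.006]
contact_force: [1.1, -1.2, 1.7]
gripper_width: 0.552
t 14.82 pos [ 0.5609 -0.2755  0.1126] yaw -10.14 grip 0.552 F [ 1.6  0.1 -0.7] q1,q6 -0.58 -0.4
turn rv (tool) [ 0.0113 -0.0017 -2.0514] tilt err 0.55 | dyaw 117.5 | shift in NEW tool axes [0.0932 0.1691 0.0126] | in PRESENT [ 0.1067 -0.1609  0.013 ]
```

View pics/w15c.png

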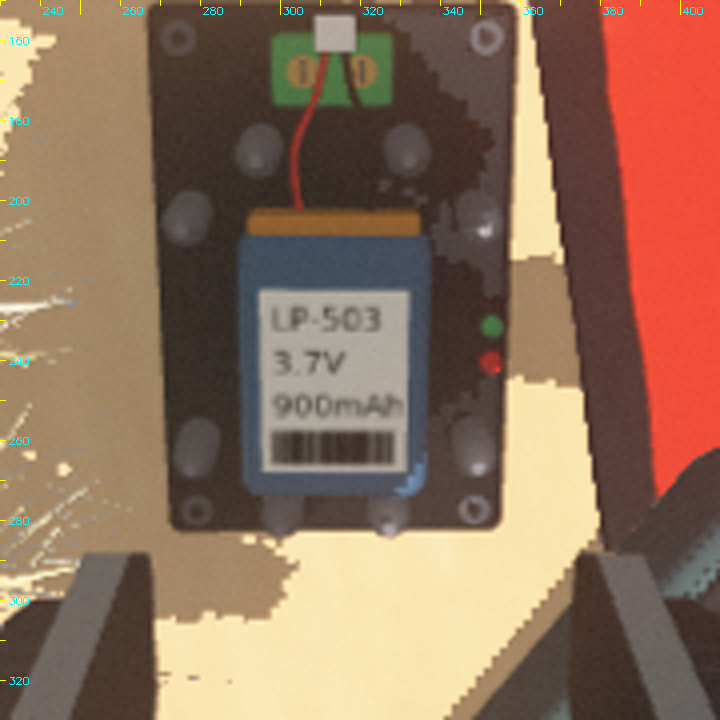

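```bash
python3 -m inch '0 0 0 0 0 0.109 0.38;0 0 0 0 0 0.109 0.38;0 0 0 0 0 0.109 0.38;0 0 0 0 0 0.109 0.38;0 0 0 0 0 0.109 0.38;0 0 0 0 0 0.109 0.38;0 0 0 0 0 0.109 0.38;0 0 0 0 0 0.109 0.38;0 0 0 0 0 0.109 0.38;0 0 0 0 0 0.109 0.38'; python3 go.py .6944 -.136 .1 -72.6
```

```text
time: 15.65
tool_pos: [0.5573, -0.2733, 0.1058]
tool_rot: [0.0, 0.804, -0.594, -0.001]
contact_force: [-0.6, 0.4, 0.0]
gripper_width: 0.619
t 15.65 pos [ 0.5573 -0.2733  0.1058] yaw -72.9 grip 0.619 F [-0.6  0.4  0. ] q1,q6 -0.58 0.7
turn rv (tool) [ 0.0013  0.0015 -0.0053] tilt err 0.12 | dyaw 0.3 | shift in NEW tool axes [-0.09   -0.1718  0.0058] | in PRESENT [-0.0909 -0.1714  0.0057]
```

```bash
python3 -m inch '-0.015 -0.028 0 0 0 0 0.38;-0.015 -0.028 0 0 0 0 0.38;-0.015 -0.029 0 0 0 0 0.38;-0.015 -0.029 0 0 0 0 0.38;-0.015 -0.029 0 0 0 0 0.38;-0.015 -0.029 0.005 0 0 0 0.38;0 0 0 0 0 0 0.38;0 0 0 0 0 0 0.38;0 0 0 0 0 0 0.38'; python3 go.py .6944 -.136 .1 -72.6;python3 snap.py w16 wrist 220 160 420 310 4
```

```text
time: 16.4
tool_pos: [0.6944, -0.1363, 0.1007]
tool_rot: [0.001, 0.806, -0.592, -0.001]
contact_force: [0.4, -0.6, -0.2]
gripper_width: 0.622
t 16.4 pos [ 0.6944 -0.1363  0.1007] yaw -72.58 grip 0.622 F [ 0.4 -0.6 -0.2] q1,q6 -0.3 0.97
turn rv (tool) [0.0021 0.0008 0.0004] tilt err 0.13 | dyaw -0.0 | shift in NEW tool axes [-0.0003 -0.0001  0.0007] | in PRESENT [-0.0003 -0.0001  0.0007]
```

View pics/w16c.png

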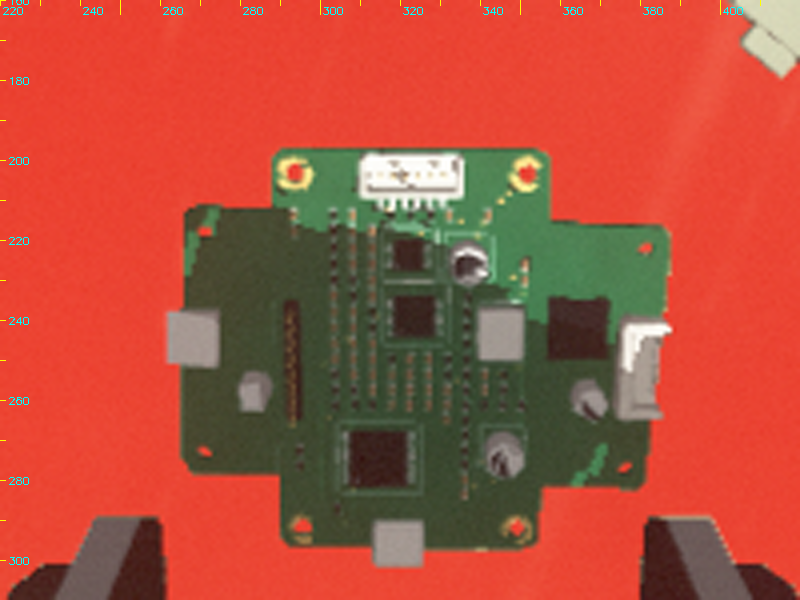

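```bash
python3 - <<'E'
from quad import *
I=lambda d:[('short',.0275-d,[(272,150),(550,150),(540,547),(281,547)]),('long',.019-d,[(185,205),(668,228),(647,488),(182,472)])]
quads('w16',220,160,4,I(0),[]); quads('w16',220,160,4,I(.0025),[])
E
```

```text
short [ 0.6943 -0.1365] edges [43.7497 69.0789 44.6127 69.0991] ang [ -72.5524 -162.1581  107.4742   17.1261]
long [ 0.6929 -0.1388] edges [80.2837 47.1789 82.0133 48.118 ] ang [ -75.3423 -163.776   105.3247   14.1404]
short [ 0.6935 -0.1368] edges [44.2574 69.8807 45.1305 69.901 ] ang [ -72.5524 -162.1581  107.4742   17.1261]
long [ 0.6921 -0.1391] edges [81.1801 47.7057 82.929  48.6552] ang [ -75.3423 -163.776   105.3247   14.1404]
```

```bash
python3 -m inch '0 0 0.03 0 0 0 0.38;0 0 0.03 0 0 0 0.38;0 0 0.015 0 0 0 0.38;0 0 0.004 0 0 0 0.38;0 0 0 0 0 0 0.38;0 0 0 0 0 0 0.38;0 0 0.0025 0 0 0 0.38;0 0 0 0 0 0 0.38;0 0 0 0 0 0 0.38'; python3 go.py .694 -.1365 .018 -72.6;python3 snap.py w17 wrist 200 160 440 330 3
```

```text
time: 17.2
tool_pos: [0.6961, -0.1366, 0.0219]
tool_rot: [-0.0, 0.806, -0.592, 0.001]
contact_force: [0.3, -0.5, 0.1]
gripper_width: 0.62
t 17.2 pos [ 0.6961 -0.1366  0.0219] yaw -72.59 grip 0.62 F [ 0.3 -0.5  0.1] q1,q6 -0.3 0.97
turn rv (tool) [-0.0018 -0.0013  0.0001] tilt err 0.13 | dyaw -0.0 | shift in NEW tool axes [-0.0008  0.002   0.0039] | in PRESENT [-0.0008  0.002   0.0039]
```

View pics/w17c.png

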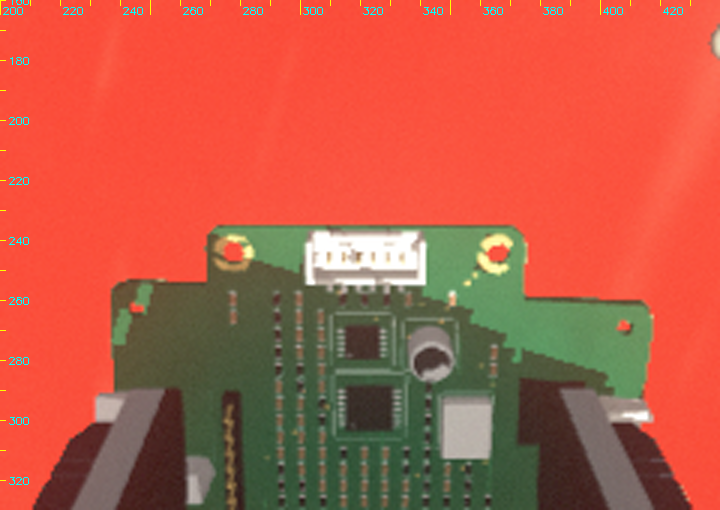

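```bash
python3 -m inch '0 0.001 0.0035 0 0 0 0.38;0 0 0 0 0 0 0.38;0 0 0 0 0 0 0.38;0 0 0 0 0 0 0.38';python3 -m inch '0 0 0 0 0 0 0.44;0 0 0 0 0 0 0.5;0 0 0 0 0 0 0.6;0 0 0 0 0 0 0.6;0 0 0 0 0 0 0.6';python3 snap.py w18 wrist 200 160 440 330 3
```

```text
time: 17.58
tool_pos: [0.6941, -0.1366, 0.0167]
tool_rot: [0.0, 0.806, -0.592, -0.0]
contact_force: [0.1, 0.7, 0.3]
gripper_width: 0.624
time: 18.0
tool_pos: [0.6947, -0.1368, 0.0175]
tool_rot: [-0.0, 0.806, -0.592, 0.0]
contact_force: [-0.3, 0.5, 2.8]
gripper_width: 0.49
```

View pics/w18c.png

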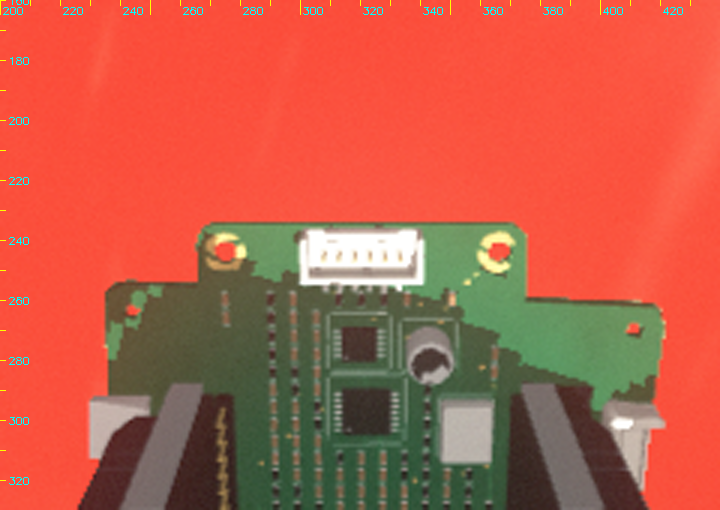

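```bash
python3 -m inch '0 0 -0.002 0 0 0 0.6;0 0 -0.005 0 0 0 0.6;0 0 -0.01 0 0 0 0.6;0 0 -0.02 0 0 0 0.6;0 0 -0.03 0 0 0 0.6;0 0 -0.02 0 0 0 0.6;0 0 0 0 0 0 0.6;0 0 0 0 0 0 0.6';python3 snap.py w19 wrist; python3 go.py .68 .057 .1 2.8
```

```text
time: 18.72
tool_pos: [0.6956, -0.1371, 0.1067]
tool_rot: [-0.001, 0.806, -0.592, 0.002]
contact_force: [0.3, -0.0, -0.4]
gripper_width: 0.492
t 18.77 pos [ 0.6943 -0.1367  0.1043] yaw -72.59 grip 0.49 F [ 0.5 -0.  -1.6] q1,q6 -0.3 0.97
turn rv (tool) [-0.0002 -0.0006 -1.3159] tilt err 0.03 | dyaw 75.4 | shift in NEW tool axes [-0.0048 -0.1941  0.0043] | in PRESENT [-0.1891 -0.0443  0.0043]
```

View pics/w19.png

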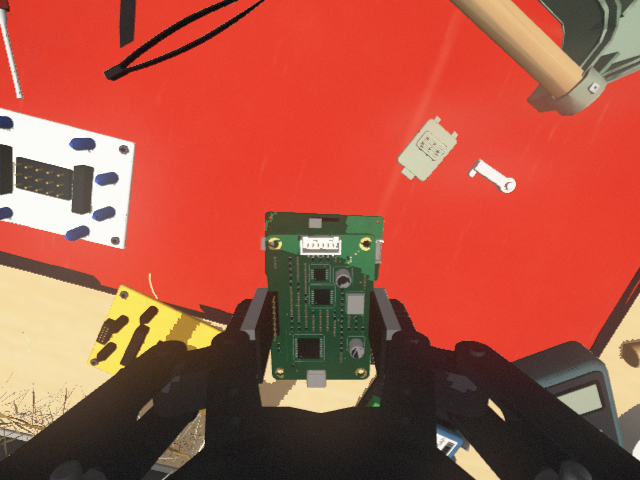

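```bash
python3 - <<'E'
from h import *
im=cv2.imread('pics/w19.png'); crop(im,255,205,395,395,4,'pics/w19a.png')
E
```

```text
(no output)
```

View pics/w19a.png

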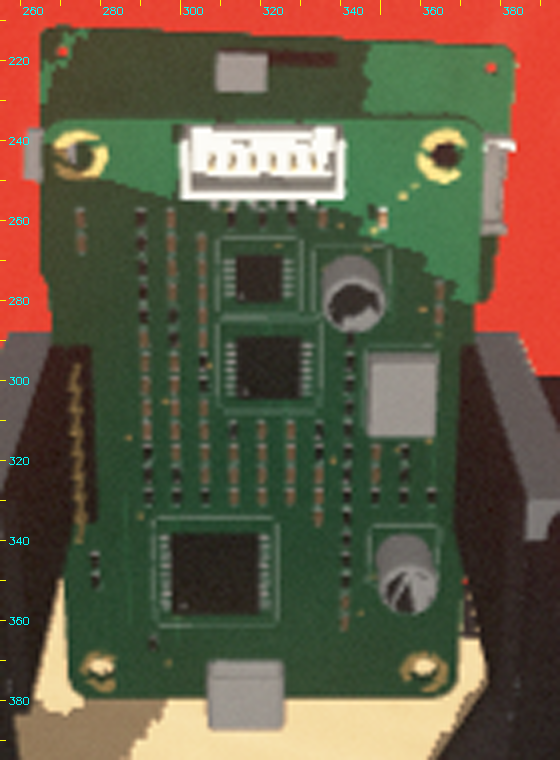

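```bash
python3 -m inch '0 0 0 0 0 -0.12 0.6;0 0 0 0 0 -0.12 0.6;0 0 0 0 0 -0.12 0.6;0 0 0 0 0 -0.12 0.6;0 0 0 0 0 -0.12 0.6;0 0 0 0 0 -0.12 0.6;0 0 0 0 0 -0.12 0.6;0 0 0 0 0 -0.12 0.6;0 0 0 0 0 -0.12 0.6;0 0 0 0 0 -0.12 0.6';python3 -m inch '0 0 0 0 0 -0.116 0.6;0 -0.03 0 0 0 0 0.6;0 -0.03 0 0 0 0 0.6;0 -0.03 0 0 0 0 0.6;0 -0.03 0 0 0 0 0.6;0 -0.03 0 0 0 0 0.6;0 0 0 0 0 0 0.6;0 0 0 0 0 0 0.6';python3 go.py .68 .057 .1 2.8;python3 snap.py w20 wrist
```

```text
time: 19.6
tool_pos: [0.6927, -0.1362, 0.101]
tool_rot: [-0.001, 1.0, -0.031, -0.002]
contact_force: [0.3, -0.1, 0.4]
gripper_width: 0.494
time: 20.27
tool_pos: [0.6853, 0.0148, 0.1014]
tool_rot: [-0.0, 1.0, 0.026, -0.002]
contact_force: [-0.4, -0.7, -0.8]
gripper_width: 0.493
t 20.27 pos [0.6853 0.0148 0.1014] yaw 2.96 grip 0.493 F [-0.4 -0.7 -0.8] q1,q6 -0.09 -0.14
turn rv (tool) [-0.0002  0.004   0.0028] tilt err 0.23 | dyaw -0.2 | shift in NEW tool axes [-0.0033 -0.0425  0.0014] | in PRESENT [-0.0031 -0.0425  0.0015]
```

View pics/w20.png

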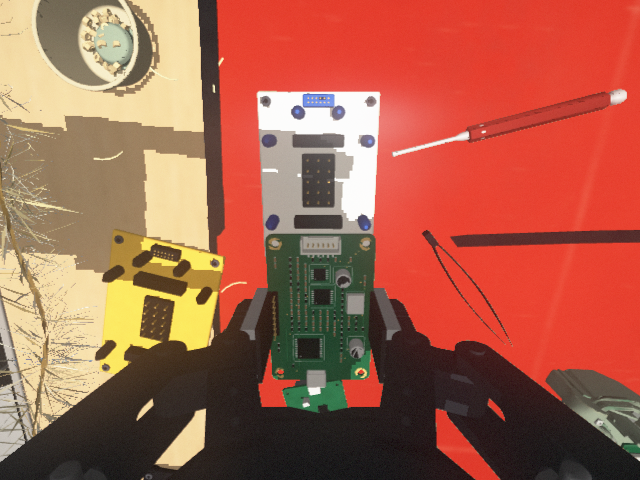

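```bash
python3 - <<'E'
from quad import *
im=cv2.imread('pics/w20.png'); crop(im,248,85,388,240,5,'pics/w20a.png')
for d in (.006,.008):
    z=.1043+d+.002; print(d,z)
    quads('w19',255,205,4,[('b',z,[(43,121),(489,121),(459,698),(68,698)])])
E
```

```text
0.006 0.11230000000000001
b [ 0.6931 -0.1369] edges [46.0615 71.2261 46.2682 71.1819] ang [ -72.6161 -162.6789  107.3284   17.1547]
0.008 0.11430000000000001
b [ 0.6942 -0.1365] edges [45.3888 70.1859 45.5925 70.1423] ang [ -72.6161 -162.6789  107.3284   17.1547]
```

View pics/w20a.png

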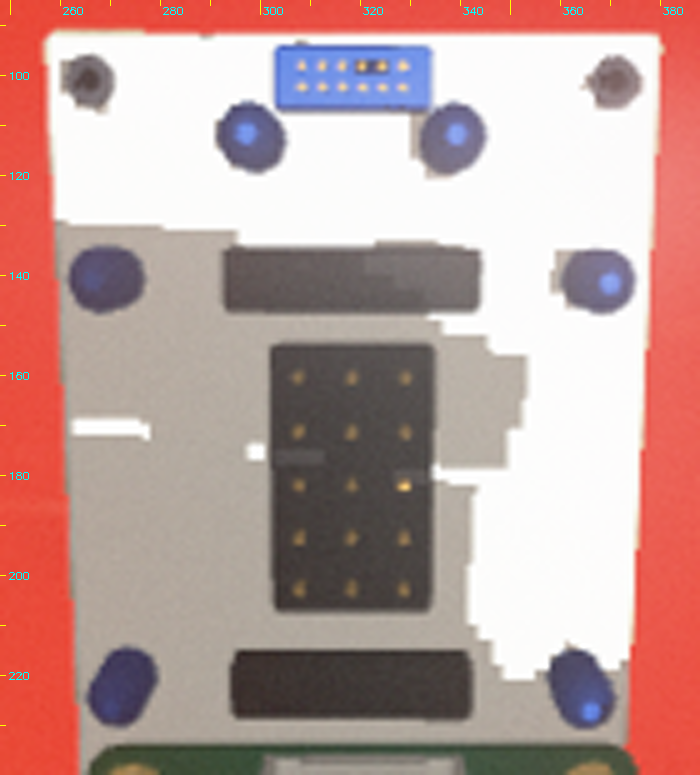

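```bash
python3 - <<'E'
from quad import *
from fit0 import fit
w=json.load(open('w20.json'))
px=[(248+x/5,85+y/5) for x,y in[(247,133),(457,133),(101,280),(608,281),(110,703),(592,708)]]
pt=np.array([(-12.5,44),(12.5,44),(-31.5,27),(31.5,27),(-31.5,-27),(31.5,-27)])/1000
for z in (.021,.023):
  x,r=fit(w,pt,px,z); print(x[:2],np.degrees(x[2]),r.round(1).tolist())
E
python3 go.py .68 .058 .05 2.8
```

```text
[0.6801 0.0583] 2.7008371102756454 [[0.6, 0.4], [-0.1, 0.6], [-0.4, -0.0], [-0.3, 0.3], [1.0, -0.5], [-0.9, -1.0]]
[0.6801 0.0584] 2.7007333146145167 [[0.4, 0.0], [0.1, 0.2], [-0.9, -0.1], [0.2, 0.2], [0.6, 0.1], [-0.5, -0.4]]
t 20.32 pos [0.6857 0.0135 0.1019] yaw 2.87 grip 0.488 F [ 0.5  0.1 -0.4] q1,q6 -0.09 -0.14
turn rv (tool) [0.0001 0.0033 0.0013] tilt err 0.19 | dyaw -0.1 | shift in NEW tool axes [-0.0035 -0.0448  0.0519] | in PRESENT [-0.0033 -0.0448  0.0519]
```

```bash
python3 -m inch '-0.0018 -0.0225 0 0 0 0 0.6;-0.0018 -0.0225 0 0 0 0 0.6;0 0 0.02 0 0 0 0.6;0 0 0.02 0 0 0 0.6;0 0 0.02 0 0 0 0.6;0 0 0 0 0 0 0.6;0 0 0 0 0 0 0.6;0 0 0 0 0 0 0.6'; python3 go.py .6801 .0583 .006 2.75;python3 snap.py w21 wrist 240 180 400 380 4
```

```text
time: 20.98
tool_pos: [0.6817, 0.0569, 0.0445]
tool_rot: [0.0, 1.0, 0.024, 0.0]
contact_force: [-0.2, 0.7, -0.5]
gripper_width: 0.489
t 20.98 pos [0.6817 0.0569 0.0445] yaw 2.74 grip 0.489 F [-0.2  0.7 -0.5] q1,q6 -0.03 -0.07
turn rv (tool) [ 0.0002 -0.0006 -0.0002] tilt err 0.04 | dyaw 0.0 | shift in NEW tool axes [-0.0015 -0.0015  0.0385] | in PRESENT [-0.0015 -0.0015  0.0385]
```

View pics/w21c.png

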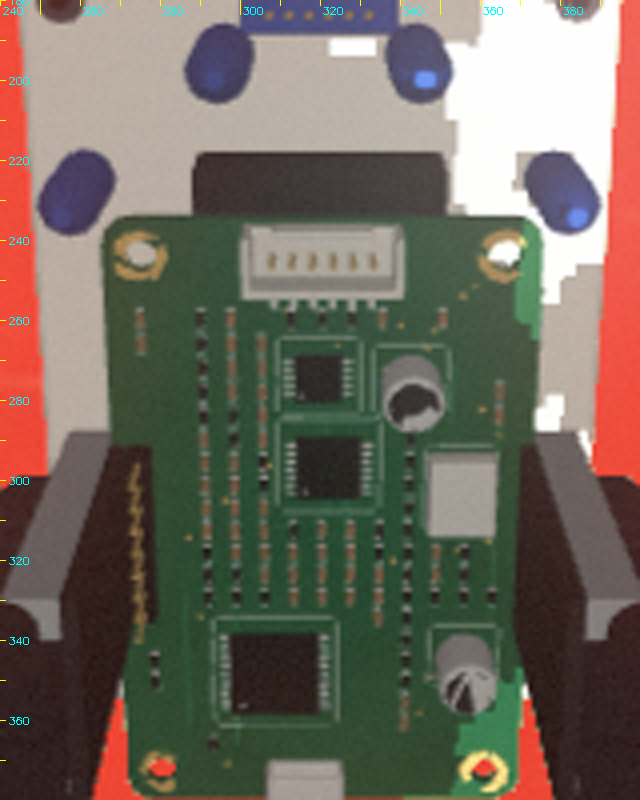

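```bash
python3 - <<'E'
from quad import *
from fit0 import fit
w=json.load(open('w21.json'))
px=[(240+x/4,180+y/4) for x,y in[(216,83),(426,79),(65,217),(579,215)]]
pt=np.array([(-12.5,44),(12.5,44),(-31.5,27),(31.5,27)])/1000
for z in (.021,.023):
  x,r=fit(w,pt,px,z); print(x[:2],np.degrees(x[2]),r.round(1).tolist())
quads('w21',240,180,4,[('b',.0445+d+.002,[(103,216),(543,216),(519,797),(130,797)]) for d in (.006,.008)])
E
```

```text
[0.6805 0.0574] 3.1116104212042632 [[0.5, -0.3], [-0.5, 0.4], [1.2, 0.0], [-1.3, -0.3]]
[0.6805 0.0578] 3.111752703323227 [[0.2, -0.5], [-0.2, 0.2], [0.5, 0.3], [-0.5, -0.0]]
b [0.6804 0.0584] edges [44.5587 70.4546 45.2434 70.4512] ang [   2.7446  -86.8097 -177.2572   92.6335]
b [0.6804 0.0595] edges [43.8953 69.4055 44.5697 69.4022] ang [   2.7446  -86.8097 -177.2572   92.6335]
```

```bash
python3 -m inch '-0.0005 0 0.015 0 0 0 0.6;0 0 0.01 0 0 0 0.6;0 0 0.006 0 0 0 0.6;0 0 0 0 0 0 0.6;0 0 0 0 0 0 0.6';python3 -m inch '0 0 0.002 0 0 0 0.6;0 0 0 0 0 0 0.6;0 0 0.002 0 0 0 0.6;0 0 0 0 0 0 0.6'; python3 -m inch '0 0 0.002 0 0 0 0.6;0 0 0 0 0 0 0.6;0 0 0 0 0 0 0.6'
```

```text
time: 21.45
tool_pos: [0.6798, 0.0579, 0.0117]
tool_rot: [-0.0, 1.0, 0.025, -0.001]
contact_force: [-0.1, -0.1, -1.4]
gripper_width: 0.491
time: 21.78
tool_pos: [0.6807, 0.0579, 0.009]
tool_rot: [0.0, 1.0, 0.025, 0.0]
contact_force: [1.0, 0.5, -0.2]
gripper_width: 0.49
time: 22.03
tool_pos: [0.681, 0.0579, 0.0087]
tool_rot: [0.0, 1.0, 0.025, 0.0]
contact_force: [-4.3, 0.3, 6.9]
gripper_width: 0.489
```

```bash
python3 snap.py w22 wrist 240 180 400 380 4
```

```text
(no output)
```

View pics/w22c.png

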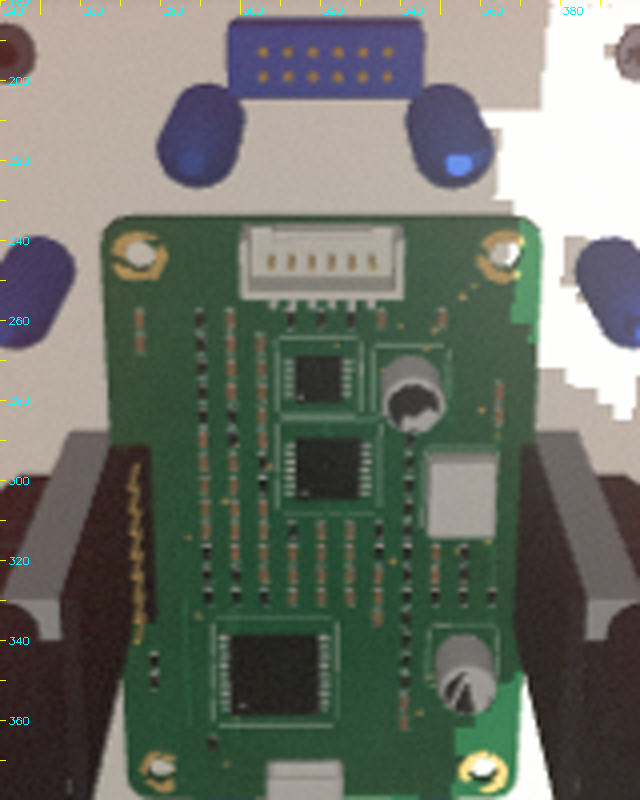

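```bash
python3 -m inch '0 0 -0.001 0 0 0 0.6;0 0 0 0 0 0 0.5;0 0 0 0 0 0 0.42;0 0 0 0 0 0 0.38;0 0 0 0 0 0 0.38;0 0 -0.01 0 0 0 0.38;0 0 -0.02 0 0 0 0.38;0 0 -0.03 0 0 0 0.38;0 0 -0.03 0 0 0 0.38;0 0 0 0 0 0 0.38'; python3 go.py .6928 -.1388 .1 15;python3 snap.py w23 wrist 220 130 420 330 3
```

```text
time: 22.92
tool_pos: [0.6854, 0.0579, 0.1069]
tool_rot: [0.0, 1.0, 0.025, 0.007]
contact_force: [2.2, -0.2, 1.2]
gripper_width: 0.622
t 22.92 pos [0.6854 0.0579 0.1069] yaw 2.81 grip 0.622 F [ 2.2 -0.2  1.2] q1,q6 -0.02 -0.07
turn rv (tool) [ 0.0023 -0.0129 -0.2127] tilt err 0.75 | dyaw 12.2 | shift in NEW tool axes [-0.0437  0.1919  0.0069] | in PRESENT [-0.0023  0.1968  0.0071]
```

View pics/w23c.png

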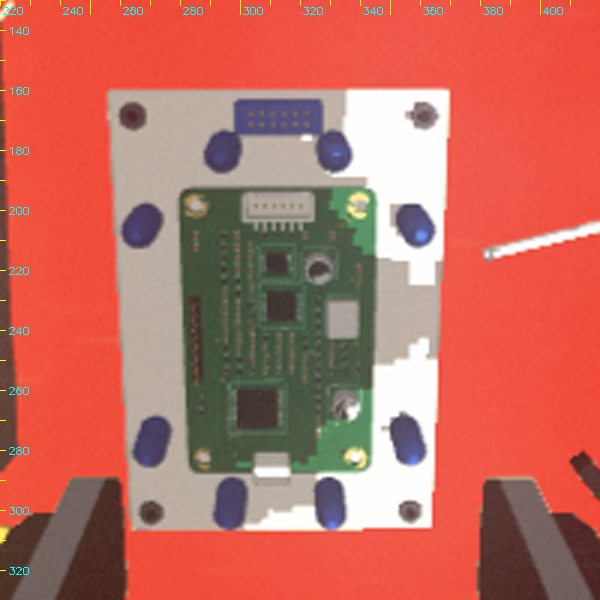

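Short board sits square between all eight pins. Next the long board.

```bash
python3 -m inch '0 0 0 0 0 -0.107 0.36;0 0 0 0 0 -0.107 0.36;-0.0055 0.024 0 0 0 0 0.36;-0.0055 0.024 0 0 0 0 0.36;-0.0055 0.024 0 0 0 0 0.36;-0.0055 0.024 0 0 0 0 0.36;-0.0055 0.024 0 0 0 0 0.36;-0.0055 0.024 0 0 0 0 0.36;-0.0055 0.024 0 0 0 0 0.36;-0.0055 0.024 0 0 0 0 0.36';python3 -m inch '0 0 0 0 0 0 0.36;0 0 0 0 0 0 0.36;0 0 0 0 0 0 0.36'; python3 go.py .6928 -.1388 .1 15;python3 snap.py w24 wrist 230 160 410 320 4
```

```text
time: 23.8
tool_pos: [0.6873, -0.14, 0.097]
tool_rot: [-0.0, 0.991, 0.131, -0.001]
contact_force: [0.3, -0.3, 0.9]
gripper_width: 0.641
time: 24.05
tool_pos: [0.6876, -0.1384, 0.0972]
tool_rot: [-0.001, 0.991, 0.131, -0.001]
contact_force: [-0.2, 0.0, 0.2]
gripper_width: 0.639
t 24.05 pos [ 0.6876 -0.1384  0.0972] yaw 15.06 grip 0.639 F [-0.2  0.   0.2] q1,q6 -0.3 -0.57
turn rv (tool) [-0.0012  0.001   0.0011] tilt err 0.09 | dyaw -0.1 | shift in NEW tool axes [ 0.0049  0.0017 -0.0028] | in PRESENT [ 0.0049  0.0017 -0.0028]
```

View pics/w24c.png

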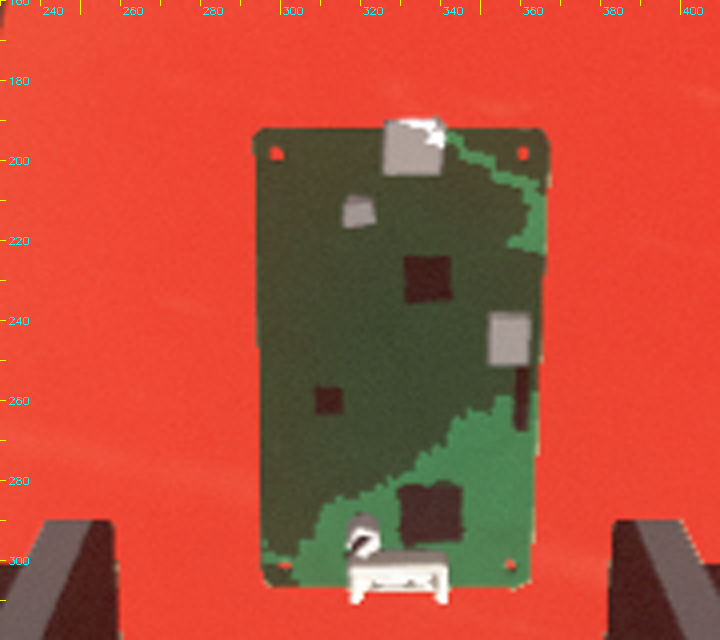

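```bash
python3 - <<'E'
from quad import *
for z in (.019,.017): quads('w24',230,160,4,[('long',z,[(254,129),(549,129),(530,587),(262,587)])])
E
```

```text
long [ 0.6928 -0.1383] edges [47.2847 81.7634 47.6124 81.7897] ang [  15.0836  -75.007  -164.8861  104.7634]
long [ 0.693 -0.139] edges [47.7134 82.5048 48.0442 82.5313] ang [  15.0836  -75.007  -164.8861  104.7634]
```

```bash
python3 -m inch '0.005 0.0015 0.02 0 0 0 0.36;0 0 0.03 0 0 0 0.36;0 0 0.025 0 0 0 0.36;0 0 0.01 0 0 0 0.36;0 0 0 0 0 0 0.36;0 0 0 0 0 0 0.36;0 0 0 0 0 0 0.36'; python3 go.py .6928 -.1385 .0105 15
```

```text
time: 24.68
tool_pos: [0.6947, -0.1391, 0.0151]
tool_rot: [0.001, 0.991, 0.131, 0.001]
contact_force: [-0.3, -0.4, -0.2]
gripper_width: 0.636
t 24.68 pos [ 0.6947 -0.1391  0.0151] yaw 15.1 grip 0.636 F [-0.3 -0.4 -0.2] q1,q6 -0.3 -0.57
turn rv (tool) [ 0.0017 -0.0027  0.0018] tilt err 0.18 | dyaw -0.1 | shift in NEW tool axes [-0.0017 -0.001   0.0046] | in PRESENT [-0.0017 -0.0011  0.0046]
```

```bash
python3 -m inch '-0.001 0 0.003 0 0 0 0.36;0 0 0 0 0 0 0.36;0 0 0 0 0 0 0.36;0 0 0 0 0 0 0.36';python3 -m inch '0 0 0 0 0 0 0.42;0 0 0 0 0 0 0.48;0 0 0 0 0 0 0.58;0 0 0 0 0 0 0.58;0 0 0 0 0 0 0.58'; python3 -m inch '0 0 -0.002 0 0 0 0.58;0 0 -0.005 0 0 0 0.58;0 0 -0.01 0 0 0 0.58;0 0 -0.02 0 0 0 0.58;0 0 -0.03 0 0 0 0.58;0 0 -0.025 0 0 0 0.58;0 0 0 0 0 0 0.58;0 0 0 0 0 0 0.58';python3 snap.py w25 wrist 240 190 400 390 4; python3 go.py .561 -.054 .1 -11.9
```

```text
time: 25.02
tool_pos: [0.6927, -0.1395, 0.0107]
tool_rot: [0.0, 0.991, 0.131, 0.0]
contact_force: [0.8, 0.3, -0.6]
gripper_width: 0.637
time: 25.43
tool_pos: [0.6929, -0.1396, 0.011]
tool_rot: [0.0, 0.991, 0.131, 0.001]
contact_force: [-0.7, -0.1, 5.8]
gripper_width: 0.524
time: 26.1
tool_pos: [0.6939, -0.1398, 0.1051]
tool_rot: [0.001, 0.991, 0.131, 0.002]
contact_force: [0.9, -0.5, -0.2]
gripper_width: 0.527
t 26.15 pos [ 0.6925 -0.1394  0.1026] yaw 15.07 grip 0.525 F [ 0.4  0.6 -1. ] q1,q6 -0.3 -0.57
turn rv (tool) [ 0.0004 -0.001   0.4707] tilt err 0.06 | dyaw -27.0 | shift in NEW tool axes [-0.1463 -0.0564  0.0026] | in PRESENT [-0.1048 -0.1166  0.0025]
```

View pics/w25c.png

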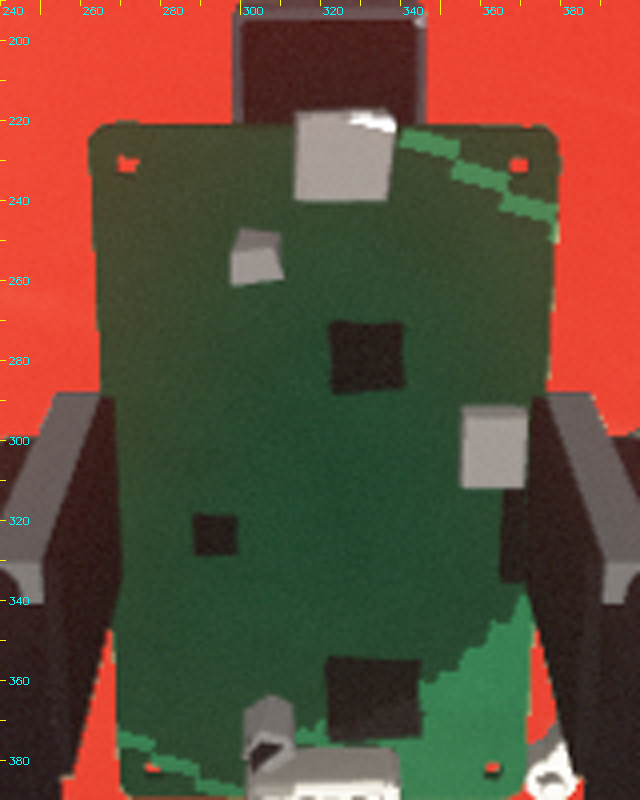

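```bash
python3 -m inch '0 0 0 0 0 0.094 0.58;0 0 0 0 0 0.094 0.58;0 0 0 0 0 0.094 0.58;0 0 0 0 0 0.094 0.58;0 0 0 0 0 0.095 0.58;-0.029 -0.002 0 0 0 0 0.58;-0.029 -0.002 0 0 0 0 0.58;-0.029 -0.002 0 0 0 0 0.58;-0.029 -0.002 0 0 0 0 0.58;-0.029 -0.002 0 0 0 0 0.58';python3 -m inch '0 0 0 0 0 0 0.58;0 0 0 0 0 0 0.58;0 0 0 0 0 0 0.58';python3 snap.py w26 wrist 245 60 395 240 4; python3 go.py .561 -.054 .1 -11.9
```

```text
time: 26.98
tool_pos: [0.5496, -0.0988, 0.0992]
tool_rot: [-0.0, 0.995, -0.104, -0.002]
contact_force: [0.1, -0.9, -0.9]
gripper_width: 0.523
time: 27.23
tool_pos: [0.5523, -0.0996, 0.101]
tool_rot: [-0.0, 0.995, -0.104, -0.001]
contact_force: [0.4, 0.3, -0.3]
gripper_width: 0.522
t 27.28 pos [ 0.553  -0.0999  0.1015] yaw -11.92 grip 0.525 F [ 0.   0.3 -0.3] q1,q6 -0.31 -0.1
turn rv (tool) [-0.      0.0001 -0.0004] tilt err 0.01 | dyaw 0.0 | shift in NEW tool axes [-0.0016 -0.0465  0.0015] | in PRESENT [-0.0017 -0.0465  0.0015]
```

View pics/w26.png

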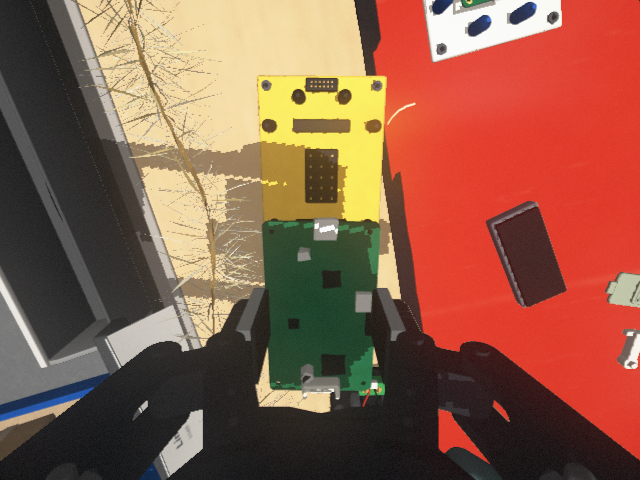

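View pics/w26c.png

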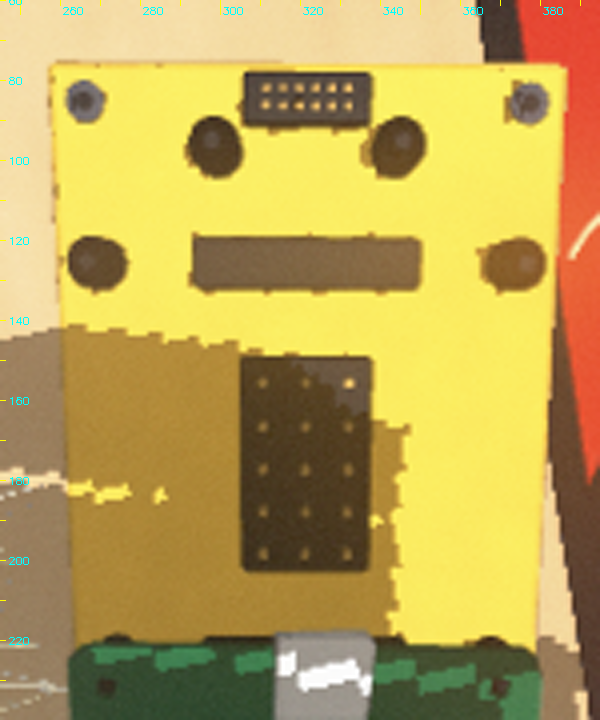

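```bash
python3 - <<'E'
from quad import *
from fit0 import fit
w=json.load(open('w26.json'))
px=[(245+x/4,60+y/4) for x,y in[(208,138),(402,138),(90,265),(524,265),(52,65),(567,67)]]
for z in (21,23):
  pt=np.array([(-14,50,z),(14,50,z),(-33,33,z),(33,33,z),(-41,62.5,4),(41,62.5,4)])/1000
  x,r=fit(w,pt,px,z); print(x[:2],np.degrees(x[2]),r.round(1).tolist())
quads('w26',0,0,1,[('b',.101+d+.002,[(263,221),(381,222),(373.5,390),(270,389)]) for d in (.004,.006,.008)])
E
```

```text
[ 0.561  -0.0537] -12.08178234132801 [[1.4, 0.7], [-0.2, 0.8], [0.2, -1.2], [-0.3, -0.8], [-0.9, 0.2], [-0.2, 0.1]]
[ 0.5609 -0.0538] -12.082017562415974 [[1.1, 0.5], [-0.0, 0.7], [-0.3, -1.1], [0.2, -0.8], [-0.9, 0.4], [-0.2, 0.3]]
b [ 0.5513 -0.0997] edges [47.981 82.708 49.387 82.6  ] ang [ -12.3882 -101.4211  167.5002   77.6049]
b [ 0.5516 -0.0986] edges [47.2771 81.4947 48.6625 81.3882] ang [ -12.3882 -101.4211  167.5002   77.6049]
b [ 0.5518 -0.0975] edges [46.5732 80.2813 47.938  80.1764] ang [ -12.3882 -101.4211  167.5002   77.6049]
```

```bash
python3 -m inch '0 -0.023 0 0 0 0 0.58;0 -0.023 0 0 0 0 0.58;0 0 0.02 0 0 0 0.58;0 0 0.02 0 0 0 0.58;0 0 0.015 0 0 0 0.58;0 0 0 0 0 0 0.58;0 0 0 0 0 0 0.58;0 0 0 0 0 0 0.58'; python3 go.py .562 -.0548 .01 -12;python3 snap.py w27 wrist 240 180 400 390 4
```

```text
time: 27.95
tool_pos: [0.5633, -0.055, 0.0479]
tool_rot: [0.0, 0.995, -0.104, 0.001]
contact_force: [-0.9, 0.6, -0.7]
gripper_width: 0.52
t 27.95 pos [ 0.5633 -0.055   0.0479] yaw -11.93 grip 0.52 F [-0.9  0.6 -0.7] q1,q6 -0.23 -0.02
turn rv (tool) [ 0.     -0.0016  0.0013] tilt err 0.09 | dyaw -0.1 | shift in NEW tool axes [-0.0013  0.      0.0379] | in PRESENT [-0.0014  0.      0.0379]
```

View pics/w27c.png

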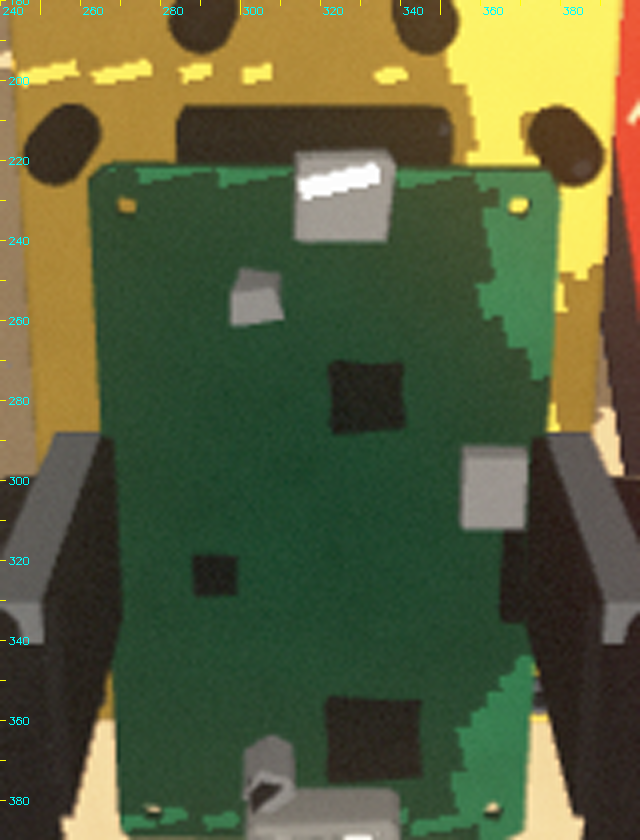

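```bash
python3 - <<'E'
from quad import *
from fit0 import fit
w=json.load(open('w27.json'))
px=[(240+x/4,180+y/4) for x,y in[(203,36),(430,37),(48,168),(582,168)]]
for z in (21,23):
  pt=np.array([(-14,50,z),(14,50,z),(-33,33,z),(33,33,z)])/1000
  x,r=fit(w,pt,px,z); print(x[:2],np.degrees(x[2]),r.round(1).tolist())
quads('w27',240,180,4,[('b',.048+d+.002,[(90,167),(558,167),(527,835),(121,835)]) for d in (.004,.006)])
E
```

```text
[ 0.5608 -0.0553] -12.045081673640741 [[-0.3, -0.3], [0.0, -0.5], [1.6, 0.2], [-1.2, 0.5]]
[ 0.5609 -0.0549] 347.9553147869876 [[-0.7, -0.5], [0.4, -0.6], [0.8, 0.4], [-0.5, 0.7]]
b [ 0.562  -0.0548] edges [47.536  82.0551 48.3481 82.0287] ang [ -11.9327 -101.5994  168.0368   77.8334]
b [ 0.5622 -0.0537] edges [46.8379 80.8501 47.6381 80.824 ] ang [ -11.9327 -101.5994  168.0368   77.8334]
```

```bash
python3 -m inch '-0.0012 0.0003 0.015 0 0 0 0.58;0 0 0.01 0 0 0 0.58;0 0 0.006 0 0 0 0.58;0 0 0 0 0 0 0.58;0 0 0 0 0 0 0.58';python3 -m inch '0 0 0.002 0 0 0 0.58;0 0 0 0 0 0 0.58;0 0 0.002 0 0 0 0.58;0 0 0 0 0 0 0.58;0 0 0 0 0 0 0.58'; python3 -m inch '0 0 0.002 0 0 0 0.58;0 0 0 0 0 0 0.58;0 0 0 0 0 0 0.58'
```

```text
time: 28.42
tool_pos: [0.5606, -0.0547, 0.0158]
tool_rot: [-0.0, 0.995, -0.104, -0.0]
contact_force: [-0.5, -0.4, 0.3]
gripper_width: 0.523
time: 28.83
tool_pos: [0.5608, -0.0547, 0.012]
tool_rot: [0.0, 0.995, -0.104, 0.0]
contact_force: [0.0, -0.0, 0.3]
gripper_width: 0.524
time: 29.08
tool_pos: [0.5612, -0.0548, 0.011]
tool_rot: [0.0, 0.995, -0.104, 0.0]
contact_force: [-2.2, 0.2, 5.3]
gripper_width: 0.528
```

Contact with the supports; check, then release.

```bash
python3 -m inch '0 0 -0.001 0 0 0 0.58;0 0 0 0 0 0 0.5;0 0 0 0 0 0 0.42;0 0 0 0 0 0 0.36;0 0 0 0 0 0 0.36;0 0 -0.01 0 0 0 0.36;0 0 -0.02 0 0 0 0.36;0 0 -0.03 0 0 0 0.36;0 0 -0.03 0 0 0 0.36;0 0 -0.03 0 0 0 0.36'; python3 -m inch '0 0.03 -0.03 0 0 0 0.36;0 0.03 -0.03 0 0 0 0.36;0 0 0 0 0 0 0.36;0 0 0 0 0 0 0.36'; python3 snap.py w28 wrist; python3 snap.py t28 top 160 140 440 290 2;python3 snap.py s28 scene
```

```text
time: 29.92
tool_pos: [0.5605, -0.0546, 0.1327]
tool_rot: [0.0, 0.995, -0.104, -0.0]
contact_force: [0.5, 0.8, -0.2]
gripper_width: 0.642
time: 30.25
tool_pos: [0.5499, -0.1139, 0.1935]
tool_rot: [0.001, 0.994, -0.105, 0.003]
contact_force: [-0.7, -0.5, -0.4]
gripper_width: 0.642
```

View pics/w28.png

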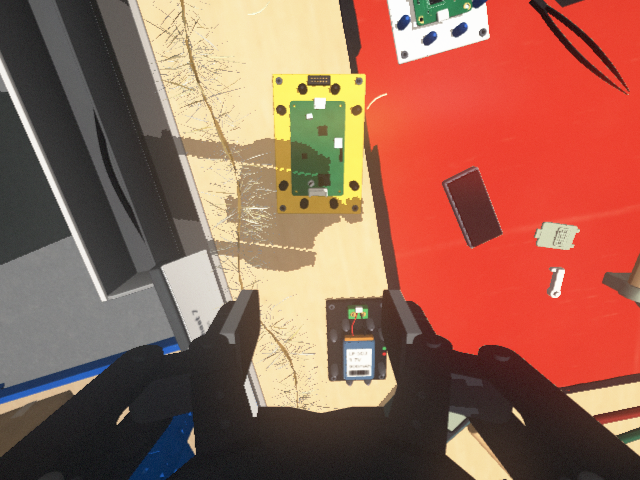

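View pics/t28c.png

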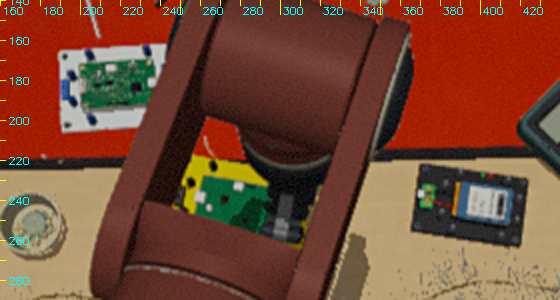

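View pics/s28.png

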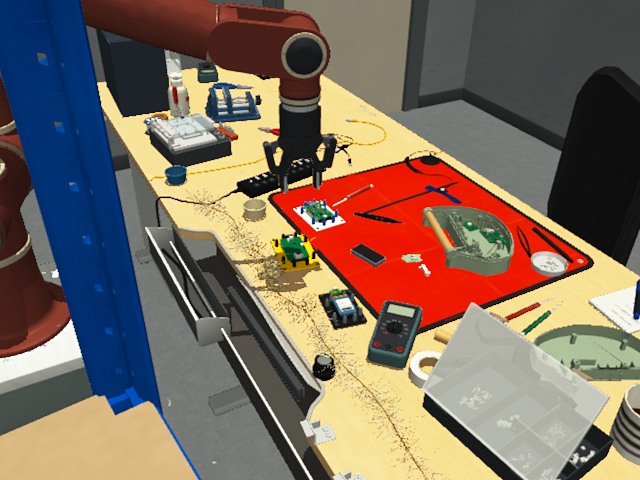

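```bash
python3 - <<'E'
from h import *
a=cv2.imread('pics/w28.png'); s=cv2.imread('pics/s28.png')
A=cv2.resize(a[65:220,265:375],None,fx=3.5,fy=3.5,interpolation=cv2.INTER_CUBIC)
B=cv2.resize(s[190:340,260:380],None,fx=3.3,fy=3.3,interpolation=cv2.INTER_CUBIC)
h=min(A.shape[0],B.shape[0]); cv2.imwrite('pics/chk.png',np.hstack([A[:h],B[:h]]))
s0=cv2.imread('pics/scene0.png'); d=cv2.absdiff(s,s0).max(2)
print('multimeter',d[300:370,365:425].mean(),(d[300:370,365:425]>40).sum(),'loupe',(d[350:385,308:340]>40).sum())
E
```

```text
multimeter 5.5304761904761905 0 loupe 0
```

View pics/chk.png

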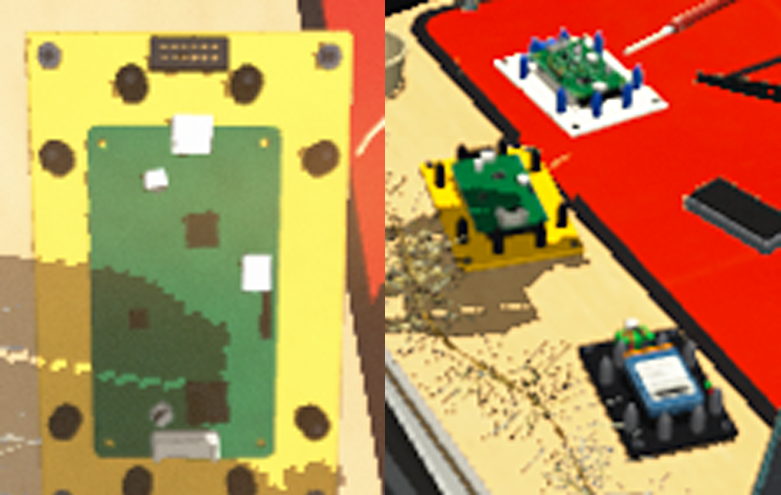

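All four parts are seated between their pins and the cap is in the tub; the multimeter and loupe haven't moved. I'm handing the job in.

```bash
python3 -c "
from plant import *
s=state();print(s['time'],s['contact_force']);print(job_done())"
```

```text
30.4 [-0.02150395  0.89448725 -0.12798925]
the job is handed in; nothing more can be done
None
```

All four parts are in their stations and released, and I handed the job in at 30.4 s with the arm clear of everything.

I took the pile apart from the top:
- **Cap:** dropped from just above the rim into the cream tub.
- **Battery pack:** set down on the cradle ribs, leads towards the green terminal block.
- **Short board:** set down on the supports of the white nest.
- **Long board:** set down on the supports of the yellow nest.

**Last checks:** the pictures show the cap inside the upright tub and the pack and both boards lying flat between their pins. In the scene camera, the multimeter and loupe look the same as at the start. Contact force at hand-in was under 1 N.

**What went wrong or disagreed:**
- My first close on the cap read narrower than I expected, so I let go and re-gripped lower, which moved the cap about 1 mm. It never fell.
- The pack and the short board touched down about 2.6 mm higher than I had worked out from the pile heights given, and I did not find out why. I went by contact force instead (5 to 12 N) and released only once each part was resting.
- The top and wrist cameras disagreed by 2–3 mm, so I went by the wrist camera close in.

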